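# Change the stamp dies of the flatbread press

## Task

Get the flatbread press ready for the next batch: with its carrier still drawn out, move every worn die (blackened, red knob) from the carrier into the plywood return crate and seat every fresh die (white, blue knob) flat on the floor of a pocket of its own shape. Then slide the loaded carrier fully home by its black handle, and lock it with the orange pin, pushed through the hole in the yellow lug until its head rests on the lug. Leave the bread and the other things on the counter where they are.

Things in the scene. Friction and masses are not known exactly. Their poses are not given: they have to be found in the camera images.
- die_round1: fresh round stamp die: white plastic disc 54 mm across with a blue knob (flat underside; 12 mm thick, with a round knob 20 mm across standing on its middle from 12 to 44 mm above the underside). Origin: centre of the underside, z up through the knob. Lies loose on the table left of the press, knob up. May be absent.
- die_round2: fresh round stamp die: white plastic disc 54 mm across with a blue knob (flat underside; 12 mm thick, with a round knob 20 mm across standing on its middle from 12 to 44 mm above the underside). Origin: centre of the underside, z up through the knob. Lies loose on the table left of the press, knob up. May be absent.
- die_square1: fresh square stamp die: white plastic square 50 x 50 mm (sides along its x and y) with a blue knob (flat underside; 12 mm thick, with a round knob 20 mm across standing on its middle from 12 to 44 mm above the underside). Origin: centre of the underside, z up through the knob. Lies loose on the table left of the press, knob up. May be absent.
- die_square2: fresh square stamp die: white plastic square 50 x 50 mm (sides along its x and y) with a blue knob (flat underside; 12 mm thick, with a round knob 20 mm across standing on its middle from 12 to 44 mm above the underside). Origin: centre of the underside, z up through the knob. Lies loose on the table left of the press, knob up. May be absent.
- worn_round_a: a worn-out round die, dark charred with a red knob, otherwise of the same size and form as the fresh round dies; if present it sits at the start in pocket_round_a. Origin: centre of the underside, z up. May be absent.
- worn_round_b: a worn-out round die, dark charred with a red knob, otherwise of the same size and form as the fresh round dies; if present it sits at the start in pocket_round_b. Origin: centre of the underside, z up. May be absent.
- worn_square_a: a worn-out square die, dark charred with a red knob, otherwise of the same size and form as the fresh square dies; if present it sits at the start in pocket_square_a. Origin: centre of the underside, z up. May be absent.
- worn_square_b: a worn-out square die, dark charred with a red knob, otherwise of the same size and form as the fresh square dies; if present it sits at the start in pocket_square_b. Origin: centre of the underside, z up. May be absent.
- pocket_round_a (a point): round, 57 mm across, pocket in the aluminium carrier plate, open at the top, 11 mm deep: centre of its FLOOR, x along the carrier's travel towards home, z up. The point moves with the carrier. Pockets lie in a 2 x 2 square at 80 mm spacing round the black handle.
- pocket_round_b (a point): round, 57 mm across, pocket in the aluminium carrier plate, open at the top, 11 mm deep: centre of its FLOOR, x along the carrier's travel towards home, z up. The point moves with the carrier. Pockets lie in a 2 x 2 square at 80 mm spacing round the black handle.
- pocket_square_a (a point): square, 53 x 53 mm, sides along the point's x and y, pocket in the aluminium carrier plate, open at the top, 11 mm deep: centre of its FLOOR, x along the carrier's travel towards home, z up. The point moves with the carrier. Pockets lie in a 2 x 2 square at 80 mm spacing round the black handle.
- pocket_square_b (a point): square, 53 x 53 mm, sides along the point's x and y, pocket in the aluminium carrier plate, open at the top, 11 mm deep: centre of its FLOOR, x along the carrier's travel towards home, z up. The point moves with the carrier. Pockets lie in a 2 x 2 square at 80 mm spacing round the black handle.
- carrier (a joint): travel of the carrier plate on the press bed: 0 = drawn fully out towards the robot (so at the start), 0.07 m = fully home against its stop near the green machine body; friction about 4 N, stays where it is left. Carrier plate 164 x 164 x 18 mm, its top 47 mm above the table.
- handle (a point): the black upright handle in the middle of the carrier, 18 mm across, its top 15 mm above and the carrier's top face 30 mm below this point (grip it here to slide the carrier); x points in the direction of travel towards home. Moves with the carrier.
- lug_hole (a point): centre of the mouth (top) of the 12.5 mm hole through the yellow lug on the carrier's right side; lug 18 mm thick, its top level with the carrier's. When the carrier is home a 14 mm hole in the bed, 22 mm deep, lies right below it. Moves with the carrier, z up.
- pin: orange lock pin: shank 10 mm across and 38 mm long with a tapered tip, above it a round head 20 mm across and 26 mm high (38 to 64 mm from the tip). Origin: the tip, z up to the head. Stands at the start in the 12.5 mm hole of its stand, a fixed dark wooden block 70 x 70 x 48 mm, head resting on the block's top, so only the head shows.
- crate_in (a point): return crate, an open plywood box 180 x 180 mm outside, 45 mm high, walls 6 mm, fixed: centre of its inner floor (about 6 mm above the table), x and y along its walls.
- loaf1: a round baked flatbread, 150 mm across, 32 mm high: bystander, leave alone. Origin: centre of the underside.
- loaf2: a round baked flatbread, 140 mm across, 32 mm high: bystander, leave alone. Origin: centre of the underside.
- seed_jar: a small amber glass jar with a red cap, 52 mm across, 75 mm high: bystander, leave alone. Origin: centre of the underside.
- bowl: a small white bowl, 110 mm across, 45 mm high: bystander, leave alone. Origin: centre of the underside.
- brush: a brush, 170 mm long: bystander, leave alone. Origin: near its middle.
- salt_tin: a small blue tin, 48 mm across, 60 mm high: bystander, leave alone. Origin: centre of the underside.
- spoon: a wooden spoon, 180 mm long: bystander, leave alone. Origin: near its middle.
Mind the look-alikes: they are no part of the job. Leave any pink look-alike of the worn_round_b alone. What is shaped like the die_square2 but green is not meant.

How it is judged (in metres and radians):
On the way, in this order (a step that is already met when the one before it is completed fails the run):
1. with the carrier still drawn out (less than 45 mm of its travel), all worn dies are in the crate and all fresh dies are seated in pockets of their shape (((horizontal distance between die_round1 and pocket_round_a below 0.004 m and z of die_round1 in the frame of pocket_round_a below 0.004 m and angle between die_round1's own z axis and vertical below 0.08 rad) or (horizontal distance between die_round1 and pocket_round_b below 0.004 m and z of die_round1 in the frame of pocket_round_b below 0.004 m and angle between die_round1's own z axis and vertical below 0.08 rad)) and ((horizontal distance between die_round2 and pocket_round_a below 0.004 m and z of die_round2 in the frame of pocket_round_a below 0.004 m and angle between die_round2's own z axis and vertical below 0.08 rad) or (horizontal distance between die_round2 and pocket_round_b below 0.004 m and z of die_round2 in the frame of pocket_round_b below 0.004 m and angle between die_round2's own z axis and vertical below 0.08 rad)) and ((horizontal distance between die_square1 and pocket_square_a below 0.004 m and z of die_square1 in the frame of pocket_square_a below 0.004 m and angle between die_square1's own z axis and vertical below 0.08 rad) or (horizontal distance between die_square1 and pocket_square_b below 0.004 m and z of die_square1 in the frame of pocket_square_b below 0.004 m and angle between die_square1's own z axis and vertical below 0.08 rad)) and ((horizontal distance between die_square2 and pocket_square_a below 0.004 m and z of die_square2 in the frame of pocket_square_a below 0.004 m and angle between die_square2's own z axis and vertical below 0.08 rad) or (horizontal distance between die_square2 and pocket_square_b below 0.004 m and z of die_square2 in the frame of pocket_square_b below 0.004 m and angle between die_square2's own z axis and vertical below 0.08 rad)) and x of worn_round_a in the frame of crate_in between -0.085 and 0.085 m and y of worn_round_a in the frame of crate_in between -0.085 and 0.085 m and z of each of worn_round_a, worn_round_b, worn_square_a, worn_square_b in the frame of crate_in below 0.04 m and x of worn_round_b in the frame of crate_in between -0.085 and 0.085 m and y of worn_round_b in the frame of crate_in between -0.085 and 0.085 m and x of worn_square_a in the frame of crate_in between -0.085 and 0.085 m and y of worn_square_a in the frame of crate_in between -0.085 and 0.085 m and x of worn_square_b in the frame of crate_in between -0.085 and 0.085 m and y of worn_square_b in the frame of crate_in between -0.085 and 0.085 m and value of joint carrier below 0.045 m), for 0.2 s.
2. the carrier is fully home (value of joint carrier above 0.066 m), for 0.2 s.
3. the pin is through the lug (z of pin in the frame of lug_hole below -0.03 m and horizontal distance between pin and lug_hole below 0.004 m and angle between pin's own z axis and vertical below 0.1 rad and value of joint carrier above 0.066 m), for 0.2 s.
At the end, for the whole second after the job is handed in: Fresh dies seated in pockets of their shape (centre and underside within 4 mm, level within 0.08 rad), worn dies in the crate, carrier home (over 66 mm), pin upright in the lug hole (tip 30 mm or more below its top, within 4 mm of its axis), all released and at rest (all of step 3 and ((horizontal distance between die_round1 and pocket_round_a below 0.004 m and z of die_round1 in the frame of pocket_round_a below 0.004 m and angle between die_round1's own z axis and vertical below 0.08 rad) or (horizontal distance between die_round1 and pocket_round_b below 0.004 m and z of die_round1 in the frame of pocket_round_b below 0.004 m and angle between die_round1's own z axis and vertical below 0.08 rad)) and ((horizontal distance between die_round2 and pocket_round_a below 0.004 m and z of die_round2 in the frame of pocket_round_a below 0.004 m and angle between die_round2's own z axis and vertical below 0.08 rad) or (horizontal distance between die_round2 and pocket_round_b below 0.004 m and z of die_round2 in the frame of pocket_round_b below 0.004 m and angle between die_round2's own z axis and vertical below 0.08 rad)) and ((horizontal distance between die_square1 and pocket_square_a below 0.004 m and z of die_square1 in the frame of pocket_square_a below 0.004 m and angle between die_square1's own z axis and vertical below 0.08 rad) or (horizontal distance between die_square1 and pocket_square_b below 0.004 m and z of die_square1 in the frame of pocket_square_b below 0.004 m and angle between die_square1's own z axis and vertical below 0.08 rad)) and ((horizontal distance between die_square2 and pocket_square_a below 0.004 m and z of die_square2 in the frame of pocket_square_a below 0.004 m and angle between die_square2's own z axis and vertical below 0.08 rad) or (horizontal distance between die_square2 and pocket_square_b below 0.004 m and z of die_square2 in the frame of pocket_square_b below 0.004 m and angle between die_square2's own z axis and vertical below 0.08 rad)) and x of worn_round_a in the frame of crate_in between -0.085 and 0.085 m and y of worn_round_a in the frame of crate_in between -0.085 and 0.085 m and z of each of worn_round_a, worn_round_b, worn_square_a, worn_square_b in the frame of crate_in below 0.04 m and x of worn_round_b in the frame of crate_in between -0.085 and 0.085 m and y of worn_round_b in the frame of crate_in between -0.085 and 0.085 m and x of worn_square_a in the frame of crate_in between -0.085 and 0.085 m and y of worn_square_a in the frame of crate_in between -0.085 and 0.085 m and x of worn_square_b in the frame of crate_in between -0.085 and 0.085 m and y of worn_square_b in the frame of crate_in between -0.085 and 0.085 m and linear speed of each of pin, die_round1, die_round2, die_square1, die_square2, worn_round_a, worn_round_b, worn_square_a, worn_square_b below 0.02 m/s); the robot touches nothing.
It fails at once if a bystander was moved more than 4 cm (distance of any of loaf1, loaf2, seed_jar, bowl, brush, salt_tin, spoon from where it was at the start of the episode above 0.04 m).
Of die_round1, die_round2, die_square1, die_square2 only 3 to 4 are there at a start; the rules pass over those that are not, and their reading is None.
Of worn_round_a, worn_round_b, worn_square_a, worn_square_b only 2 to 4 are there at a start; the rules pass over those that are not, and their reading is None.
At some moment in a run one of die_round1, die_round2, die_square1, die_square2 may be knocked a few centimetres aside while the robot is not near it.
It also fails if it takes over 210 s, if anything falls off the work surface, if the arm or the gripper's body presses on something with over 40 N, if the wrist force passes 120 N, or if a joint passes its speed limit or range.

## Robot

A 7-joint arm with a two-finger parallel gripper is mounted at the origin on the work surface. World frame = base frame: x ahead of the robot, y to its left, z up, the work surface at z = 0. Lengths are in mm, angles in rad, forces in N, time in s.
With the tool pointing down it reaches from about 425 to 950 mm from the base axis. Payload 4.7 kg.
Tool frame: the origin (TCP) lies on the centre line of the jaws, within the pads' length; the fingertips stand 17 mm ahead of it and the grasp point (between the pads) lies 2 mm behind it; z points along the fingers, y is the line along which they close (so a half turn about z gives the same grasp; the last joint's range is limited). The gripper opens to 87 mm and grips with 3 to 60 N. Pads are 19 mm wide; open, the fingers measure 117 mm over their backs; the gripper's body (75 mm by 190 mm) begins 51 mm behind the grasp point.
Start: joints at [1.195, 0.469, -0.049, 1.532, 0.024, 1.141, -0.082], TCP at [229.472, -634.815, 239.573] pointing down, gripper open.
Joint ranges: [-2.59, 2.59], [-0.33, 1.99], [-1.39, 1.29], [0.1, 2.45], [-1.04, 4.18], [0.21, 1.99], [-2.66, 2.66]. Speed limits (rad/s): [2.57, 2.57, 3.14, 3.14, 3.14, 3.14, 3.14].

## Interface

Orientations are given as [roll, pitch, yaw] about the fixed x, y, z axes, in that order (R = Rz(yaw) Ry(pitch) Rx(roll)).
In Python, from cell import env gives the robot as it stands.
- The arm moves only by the tool jog_arm, never from a script. Its argument "targets" is one flat list of numbers, 4 for each row, row after row: the shift along the tool's x, y, z each as a share of 150 mm, from -1 to 1, then the turn about the tool's z as a share of 180 degrees, from -1 to 1. A call has 1 to 12 rows; each row is the pose to reach, as a shift and turn from the pose commanded when the call began, along the tool's axes at that moment, turning the shorter way round; what a row does not reach only later rows make up. A row lasts 1/10 s, in which the tool goes at most 50 mm and 8.59 degrees, less where a joint would pass 70% of its speed; a pose out of reach is approached as far as the arm can. A call with a number of a shift or a turn outside -1 to 1 is refused whole. A call with a gripper value outside its range is refused whole. "claw" is the closure, from -1 (fully open) to 1 (shut), set as the call begins (left out, the last holds). The fingers move at their own pace and stop on an object; "grip_force" is the grip in N (left out, the last holds). Time passes only in rows, so rows that repeat a pose let the fingers close. It gives the time, the measured TCP pose, the force, the opening and the grip force at its end, in the units of the state.
- env.observe(): the state, without advancing time (a new reading comes with each control period).
- env.camera(name): name is "side" or "top" or "wrist"; returns (picture, depth): 400x640x3 uint8, red, green, blue; 400x640 float32, mm along the optical axis (not along the pixel's ray), 0 where there is no reading.
- env.camera_info(name): a dict with "vertical_fov" (degrees; the focal length in pixels is half the picture's height over the tangent of half this angle, whatever the lens; pixels are square), "cx", "cy" (the principal point, pixels), "pose" (4x4, takes a point from camera to world coordinates). Camera axes: x right, y down, z forward; pixel columns grow to the right and rows downward; lengths in mm; the calibration is good to about 2 mm. A picture is of the moment at which its call begins: read the wrist's pose just before it. camera_info takes no time and is no camera call; for the wrist camera it gives the pose at the moment of the call.
- env.job_done(): hands the job in; it is judged then, once.
The state is a dict: "clock": time; "qpos": joint angles; "joint_velocities": joint speeds; "joint_efforts": joint torques, N m; "tool_pos": TCP position; "eef_rot": TCP orientation; "force": force on the tool from outside, world axes, zero at the start; "wrist_torque": the same for the moment, N m; "grip_width": finger opening in mm; "finger_force": force on a finger pad.
Only numpy, scipy, OpenCV 4.12 (cv2) and the standard library are available. Lean on these libraries where they do the work, as an engineer would, in place of code of your own. Each camera call takes 0.05 s, during which the arm holds its last target. There are 200 camera calls.

## Working session

There is one attempt and no reset: what is moved stays moved. The work goes in short steps, Python scripts to look and compute and a tool call to move; the robot and the scene stay as the last step left them, time stands still between calls to the robot, and variables do not carry over. Pictures are saved under pics/ and viewed, at most 14 in all, crops included, and the job is handed in when it is done.

Besides the shell and the picture viewer there is one more tool, called by a JSON object that holds its "api" and its "payload", one argument or row to a line. jog_arm: Moves the arm, as the interface text tells. Shift numbers are shares of 150 mm and turn numbers shares of 180 degrees, none past 1 either way. Its arguments: {"type":"object","properties":{"targets":{"type":"array","items":{"type":"number","minimum":-1,"maximum":1}},"claw":{"type":"number"},"grip_force":{"type":"number"}},"required":["targets"]}

```bash
ls; mkdir -p pics; python3 - <<'E'
from cell import env
import cv2,numpy as np
print(env.observe())
for n in ("top","side","wrist"):
    i=env.camera_info(n); p,d=env.camera(n)
    print(n,i['vertical_fov'],i['cx'],i['cy'],np.round(i['pose'],3).tolist(), (d>0).mean())
    cv2.imwrite(f'pics/{n}0.png',p[:,:,::-1]); np.savez(f'pics/{n}0.npz',p=p,d=d,pose=i['pose'])
E
```

```text
pics
{'clock': 0.0, 'qpos': array([ 1.19508417,  0.46946544, -0.04861402,  1.53371407,  0.02412425,
        1.1409711 , -0.08233428]), 'joint_velocities': array([-0.00063663, -0.00010089,  0.0015708 ,  0.00145501,  0.00144051,
       -0.00098432, -0.00033833]), 'joint_efforts': array([-7.73564425e-04, -5.07981527e+01, -8.10775277e-02, -2.36163050e+01,
       -6.14267355e-02,  3.79838061e-02,  1.77977286e-04]), 'tool_pos': array([ 229.254807  , -634.26894884,  238.47474856]), 'eef_rot': array([-3.13962322e+00,  8.53484061e-05,  3.46837176e-01]), 'force': array([0.30814862, 0.67322713, 0.42081597]), 'wrist_torque': array([-0.04217606,  0.01469655,  0.01464373]), 'finger_force': 0.0, 'grip_width': 87.25076101058566}
top 57.11822702044304 322.0022827222173 196.43588484389167 [[0.014, -0.984, 0.177, 279.076], [-1.0, -0.014, -0.001, -19.272], [0.003, -0.177, -0.984, 1138.319], [0.0, 0.0, 0.0, 1.0]] 0.99618359375
side 50.87833935269745 316.9272798506825 199.44428723932535 [[0.791, -0.34, 0.509, -241.377], [-0.612, -0.467, 0.639, -886.35], [0.02, -0.816, -0.577, 876.373], [0.0, 0.0, 0.0, 1.0]] 0.99594921875
wrist 61.52516275277944 320.26860113134654 194.77124347279616 [[0.341, -0.908, -0.243, 294.487], [-0.94, -0.33, -0.086, -611.047], [-0.002, 0.258, -0.966, 383.311], [0.0, 0.0, 0.0, 1.0]] 0.9961328125
```

View pics/top0.png

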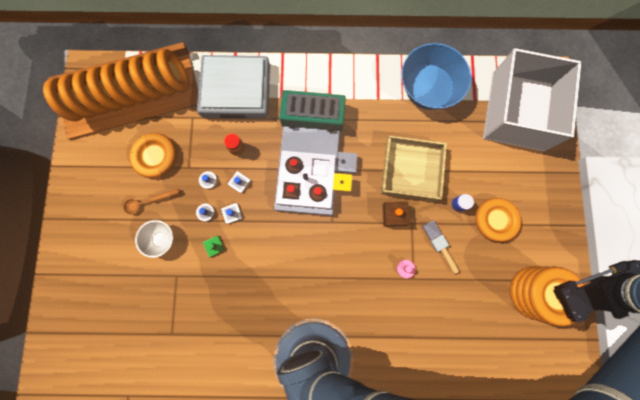

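View pics/side0.png

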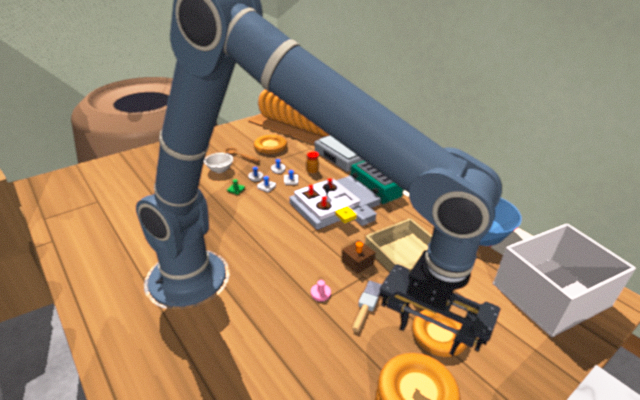

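The top view shows the worn dies at round (294,164), square (291,190) and round (318,192), and an empty square pocket at (322,168). The fresh dies are round at (207,180) and (205,212), and square at (239,182) and (231,213). The pin is at (400,212), the crate at (415,168) and the yellow lug at (343,182). The green (213,246) and pink (406,268) pieces are look-alikes, so I leave them alone.

```bash
cat > h.py <<'E'
import numpy as np,cv2
from cell import env
def shot(n,name=None):
    i=env.camera_info(n); p,d=env.camera(n)
    if name: cv2.imwrite(f'pics/{name}.png',p[:,:,::-1])
    return p,d,i
def ray(i,u,v):
    f=200/np.tan(np.radians(i['vertical_fov']/2)); T=np.array(i['pose'])
    return T[:3,3],T[:3,:3]@np.array([(u-i['cx'])/f,(v-i['cy'])/f,1.])
def plane(i,u,v,z):
    o,r=ray(i,u,v); return o+r*(z-o[2])/r[2]
def pt(i,u,v,d):
    o,r=ray(i,u,v); return o+r*d
def tri(a,b):
    (o1,r1),(o2,r2)=a,b; s=np.linalg.lstsq(np.c_[r1,-r2],o2-o1,rcond=None)[0]
    return (o1+r1*s[0]+o2+r2*s[1])/2, np.linalg.norm(o1+r1*s[0]-o2-r2*s[1])
C=dict(blue=((105,120,60),(130,255,255)),red=((174,140,90),(180,255,255)),orange=((5,180,150),(16,255,255)),yellow=((24,170,120),(33,255,255)))
def blobs(p,c,amin=8,amax=1e9):
    h=cv2.cvtColor(p,cv2.COLOR_RGB2HSV); m=cv2.inRange(h,*C[c])
    if c=='red': m|=cv2.inRange(h,(0,140,90),(4,255,255))
    n,l,s,ce=cv2.connectedComponentsWithStats(m)
    return [(ce[k],s[k],l==k) for k in range(1,n) if amin<=s[k][4]<=amax]
E
python3 - <<'E'
from h import *
for n in('top','side'):
    p,d,i=shot(n)
    for c in C:
        for ce,s,m in blobs(p,c,5,900):
            z=d[m]; print(n,c,ce.round(1),s[4],pt(i,*ce,np.median(z)).round(0))
    if n=='top':
        for nm,u,v in (('plate',308,172),('green',312,110),('lug',343,182),('stand',388,216),('crate',415,165),('cratecorners',387,139),('c2',446,142),('c3',443,201),('c4',384,195),('bed',330,150),('table',340,250)):
            print(nm,pt(i,u,v,d[v,u]).round(0))
E
```

```text
top blue [426.   71.2] 6 [ 913. -361.    6.]
top blue [415.2  81.7] 6 [ 875. -325.    4.]
top blue [414.  87.] 5 [ 856. -320.    4.]
top blue [415.3  92.2] 6 [ 838. -324.    4.]
top blue [204.8 177.6] 25 [529. 339.  42.]
top blue [236.7 179.7] 26 [524. 241.  43.]
top blue [455.5 203.4] 33 [ 462. -427.   34.]
top blue [202.  210.7] 24 [427. 340.  43.]
top blue [229.  211.6] 30 [426. 259.  44.]
top red [281.7  75. ] 70 [894. 120.   2.]
top red [329.5  73.4] 76 [902. -39.   2.]
top red [377.5  75.8] 87 [ 896. -200.    2.]
top red [473.1  76.9] 87 [ 897. -520.    1.]
top red [231.9 141. ] 176 [637. 255.  75.]
top red [293.  162.1] 49 [573.  68.  78.]
top red [290.5 188.5] 54 [492.  73.  78.]
top red [317.5 190.9] 53 [486.  -7.  78.]
top orange [184.4  62.2] 30 [929. 444.  12.]
top orange [180.5  68.8] 26 [884. 439.  50.]
top orange [ 77.2 126.6] 309 [699. 771.  11.]
top orange [154.2 152.4] 753 [612. 508.  26.]
top orange [225.4 137.7] 13 [672. 295.   0.]
top orange [136.9 140.1] 10 [659. 579.   2.]
top orange [227.1 147.3] 7 [625. 275.  48.]
top orange [168.9 193.4] 7 [483. 454.  18.]
t
[... 1103 characters left out ...]
8.9] 75 [628. 542.  23.]
side orange [271.6 146.4] 107 [587. 470.  30.]
side orange [309.5 152.6] 14 [639. 273.  72.]
side orange [311.7 162.3] 9 [626. 241.  48.]
side orange [358.7 246.5] 64 [ 427. -247.   65.]
side orange [442.4 318.6] 171 [ 448. -542.   23.]
side orange [433.1 344. ] 240 [ 362. -581.   34.]
side orange [424.8 325.5] 52 [ 396. -529.   22.]
side orange [460.1 348.3] 73 [ 411. -623.   24.]
side orange [407. 353.] 5 [ 235. -596.  127.]
side orange [443.8 372.2] 101 [ 275. -663.  106.]
side orange [396.  355.8] 5 [ 213. -587.  126.]
side orange [380.1 385.9] 142 [ 145. -611.  118.]
side orange [411.3 375.7] 385 [ 210. -633.  117.]
side yellow [345.8 214.1] 195 [518. -87.  44.]
```

{"api": "jog_arm", "payload": {
  "targets": [1, -0.9, 0, 0.1104, 1, -0.9, 0, 0.1104, 1, -0.9, 0, 0.1104, 1, -0.9, 0, 0.1104, 1, -0.9, 0, 0.1104, 1, -0.9, 0, 0.1104, 1, -0.9, 0, 0.1104],
  "claw": -1,
  "grip_force": 25
}}

```text
clock: 0.95
tool_pos: [323.8, -458.1, 239.7]
eef_rot: [3.141, 0.0, -0.002]
force: [-0.3, -1.1, 0.5]
grip_width: 87.1
finger_force: 0.0
```

{"api": "jog_arm", "payload": {
  "targets": [1, -1, 0, 0, 1, -1, 0, 0, 1, -1, 0, 0, 1, -1, 0, 0, 1, -1, 0, 0, 1, -1, 0, 0, 1, -1, 0, 0, 1, -1, 0, 0]
}}

```text
clock: 1.75
tool_pos: [472.7, -309.7, 239.3]
eef_rot: [3.141, 0.001, -0.005]
force: [0.7, -0.2, 0.2]
grip_width: 87.0
finger_force: 0.0
```

```bash
python3 - <<'E'
from h import *
o=env.observe(); print(o['clock'],o['tool_pos'],o['eef_rot'],o['joint_velocities'].round(2))
p,d,i=shot('wrist','w1'); np.savez('pics/w1.npz',p=p,d=d,pose=i['pose'])
for c in('orange','yellow'):
    for ce,s,m in blobs(p,c,100): print(c,ce.round(1),s[:5],pt(i,*ce,np.median(d[m])).round(1))
E
```

```text
1.75 [ 472.74695864 -309.70204543  239.32519098] [ 3.14070749e+00  1.11041002e-03 -5.07350519e-03] [ 0.   -0.   -0.01  0.   -0.    0.   -0.  ]
orange [549.8 182.7] [ 486  157  118   69 2205] [ 459.  -560.7   26.9]
orange [253.9 224.8] [244 212  21  24 353] [ 428.6 -245.1   73.4]
yellow [ 86.8 126.7] [  55   99   63   57 2919] [522.  -80.4  46.3]
```

View pics/w1.png

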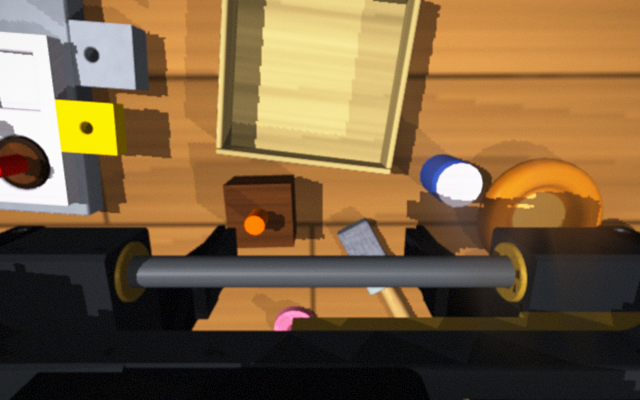

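The wrist view shows the pin head at (254,225), the lug hole at (87,128), the bed hole at (92,54) and the crate's near corners at (218,150) and (388,172). Next I look at the press.

{"api": "jog_arm", "payload": {
  "targets": [-0.1, -0.9, 0, 0, -0.1, -0.9, 0, 0, -0.1, -0.9, 0, 0, -0.1, -0.9, 0, 0]
}}

```text
clock: 2.2
tool_pos: [458.8, -167.8, 239.9]
eef_rot: [-3.14, 0.0, 0.006]
force: [-0.4, 0.3, -0.2]
grip_width: 87.0
finger_force: 0.0
```

{"api": "jog_arm", "payload": {
  "targets": [-0.1, -1, 0, 0, -0.1, -1, 0, 0, -0.1, -1, 0, 0, -0.1, -1, 0, 0, -0.1, -1, 0, 0, -0.1, -1, 0, 0, -0.1, -1, 0, 0]
}}

```text
clock: 2.9
tool_pos: [444.9, -24.0, 239.5]
eef_rot: [3.141, 0.0, -0.004]
force: [0.4, -0.3, 0.2]
grip_width: 86.9
finger_force: 0.0
```

```bash
python3 - <<'E'
from h import *
o=env.observe(); print(o['clock'],o['tool_pos'],o['eef_rot'],o['joint_velocities'].round(2))
p,d,i=shot('wrist','w2'); np.savez('pics/w2.npz',p=p,d=d,pose=i['pose'])
for c in('orange','yellow','red','blue'):
    for ce,s,m in blobs(p,c,60): print(c,ce.round(1),s[:5],pt(i,*ce,np.median(d[m])).round(1))
z=np.load('pics/w1.npz'); i['pose']=z['pose']
for u,v in((218,150),(388,172)): print('crate',plane(i,u,v,45).round(1))
E
```

```text
2.9 [444.85012667 -24.02549638 239.46328176] [ 3.14121917e+00  7.43796401e-05 -4.14410590e-03] [-0.    0.   -0.01  0.   -0.    0.   -0.  ]
orange [550.7 191.1] [541 187  20   9 131] [ 434.1 -244.6   73.5]
yellow [377.3  96.2] [ 347   68   62   58 2977] [522.1 -79.8  46.4]
red [209.8  32.6] [198  20  25  26 505] [572.5  67.   79.2]
red [211.  129.7] [200 119  23  22 412] [493.1  72.8  79.3]
red [300.3 136. ] [289 125  23  23 400] [487.2  -6.8  79.3]
blue [54.7 95.4] [ 37  84  41  20 561] [523.8 234.2  42.3]
blue [ 56.5 191.9] [ 40 183  39  20 454] [426.5 252.8  41.9]
crate [ 498.3 -207.4   45. ]
crate [ 475.1 -379.9   45. ]
```

View pics/w2.png

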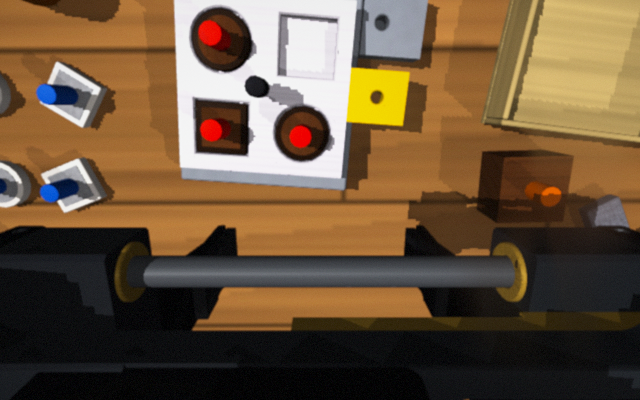

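The press view shows worn knobs at (210,33), (211,130) and (300,136). The empty square pocket is around (309,46), the handle at (257,87) and the lug hole at (377,97). Knob tops sit at 79 mm in both the top and wrist views. I start with the worn round die at (300,136).

{"api": "jog_arm", "payload": {
  "targets": [0.29, -0.118, 0.5, 0, 0.29, -0.118, 0.867, 0, 0.29, -0.118, 0.867, 0, 0.29, -0.118, 0.867, 0, 0.29, -0.118, 0.867, 0, 0.29, -0.118, 0.867, 0, 0.29, -0.118, 0.867, 0]
}}

```text
clock: 3.65
tool_pos: [489.3, -4.6, 111.6]
eef_rot: [3.141, -0.004, -0.001]
force: [0.0, -0.1, 0.1]
grip_width: 86.8
finger_force: 0.0
```

```bash
python3 - <<'E'
from h import *
o=env.observe(); print(o['tool_pos'],o['eef_rot'])
p,d,i=shot('wrist','w3')
print(np.round(i['pose'][:3,3],1)); o=env.observe(); print(o['tool_pos'],o['eef_rot'])
E
```

```text
[489.32922881  -4.61543849 111.64069606] [ 3.14108077e+00 -4.17691441e-03 -8.92077166e-04]
[558.   -4.9 256.7]
[489.16217415  -4.54727385 111.47860914] [ 3.14107183e+00 -3.92046565e-03 -7.24970321e-04]
```

View pics/w3.png

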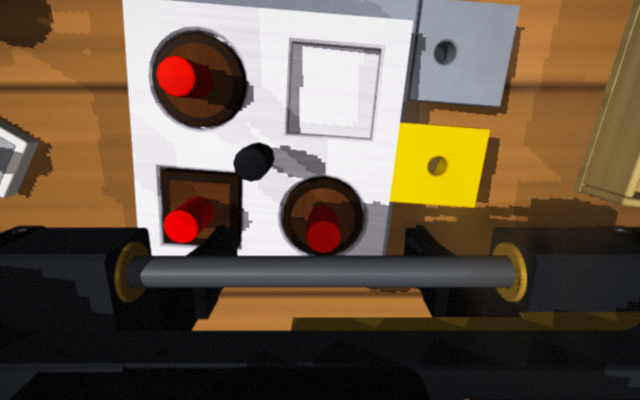

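The knob at (323,235) lies midway between the fingers (about 205 and 430). I descend and grip.

{"api": "jog_arm", "payload": {
  "targets": [0, 0, 0.15, 0, 0, 0, 0.28, 0, 0, 0, 0.28, 0, 0, 0, 0.28, 0]
}}

```text
clock: 4.1
tool_pos: [488.6, -4.2, 68.5]
eef_rot: [3.141, -0.001, -0.0]
force: [0.4, -0.6, -0.3]
grip_width: 87.0
finger_force: 0.0
```

{"api": "jog_arm", "payload": {
  "targets": [0, 0, 0, 0, 0, 0, 0, 0, 0, 0, 0, 0, 0, 0, 0, 0, 0, 0, 0, 0, 0, 0, 0, 0, 0, 0, 0, 0, 0, 0, 0, 0, 0, 0, -0.1, 0, 0, 0, -0.5, 0, 0, 0, -0.6, 0, 0, 0, -0.6, 0],
  "claw": 1
}}

```text
clock: 5.3
tool_pos: [490.9, -3.9, 161.2]
eef_rot: [3.141, -0.008, -0.0]
force: [0.0, 0.1, 0.3]
grip_width: 2.8
finger_force: 0.0
```

```bash
python3 - <<'E'
from h import *
o=env.observe(); print(o['tool_pos'],o['eef_rot'],o['grip_width'])
p,d,i=shot('wrist','w4')
for ce,s,m in blobs(p,'red',60): print(ce.round(1),s[:5],pt(i,*ce,np.median(d[m])).round(1))
E
```

```text
[490.8638584   -3.90374173 161.15220989] [ 3.14141295e+00 -8.21078351e-03 -1.60269051e-04] 2.757247446874405
[209.5  85.7] [194  70  31  32 761] [572.7  67.   79.4]
[210.3 203.6] [196 183  30  36 658] [493.7  72.9  79.1]
[320.2 210.2] [308 191  28  36 689] [488.8  -4.4  78.7]
```

View pics/w4.png

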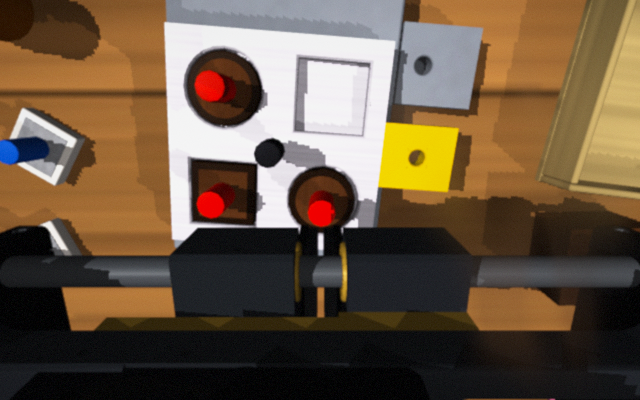

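The die stayed in its pocket at (320,210) and only shifted. The fingers had not finished closing before the lift, so I retry with a smaller opening and a longer close.

{"api": "jog_arm", "payload": {
  "targets": [-0.007, 0, 0, 0, -0.007, 0, 0, 0, -0.007, 0, 0, 0, -0.007, 0, 0, 0, -0.007, 0, 0, 0, -0.007, 0, 0.3, 0, -0.007, 0, 0.6, 0, -0.007, 0, 0.61, 0, -0.007, 0, 0.61, 0],
  "claw": -0.2
}}

```text
clock: 6.25
tool_pos: [487.7, -3.8, 65.6]
eef_rot: [-3.141, 0.0, 0.0]
force: [-0.1, -0.3, 0.5]
grip_width: 51.7
finger_force: 0.0
```

{"api": "jog_arm", "payload": {
  "targets": [0, 0, 0, 0, 0, 0, 0, 0, 0, 0, 0, 0, 0, 0, 0, 0, 0, 0, 0, 0, 0, 0, 0, 0, 0, 0, 0, 0, 0, 0, 0, 0],
  "claw": 1
}}

```text
clock: 7.05
tool_pos: [487.2, -4.8, 66.1]
eef_rot: [3.141, -0.0, -0.0]
force: [0.0, -2.7, 1.0]
grip_width: 19.3
finger_force: 25.0
```

{"api": "jog_arm", "payload": {
  "targets": [0, 0, -0.3, 0, 0, 0, -0.6, 0, 0.4, 0.4, -0.6, 0, 0.89, 0.9, -0.6, 0, 0.89, 1, -0.6, 0, 0.89, 1, -0.6, 0, 0.89, 1, -0.6, 0, 0.89, 1, -0.6, 0, 0.89, 1, -0.6, 0]
}}

```text
clock: 7.95
tool_pos: [619.9, -152.1, 155.4]
eef_rot: [-3.14, 0.001, 0.002]
force: [-0.5, 1.1, -1.2]
grip_width: 19.7
finger_force: 25.0
```

{"api": "jog_arm", "payload": {
  "targets": [0, 0.4, 0, 0, 0, 0.77, 0, 0, 0, 0.77, 0, 0, 0, 0.77, 0, 0, 0, 0.77, 0.3, 0, 0, 0.77, 0.6, 0, 0, 0.77, 0.76, 0, 0, 0.77, 0.76, 0, 0, 0.77, 0.76, 0]
}}

```text
clock: 8.85
tool_pos: [621.3, -267.1, 42.8]
eef_rot: [-3.14, -0.001, 0.003]
force: [1.0, -0.5, -0.5]
grip_width: 19.6
finger_force: 31.1
```

{"api": "jog_arm", "payload": {
  "targets": [0, 0, 0, 0, 0, 0, 0, 0, 0, 0, 0, 0, 0, 0, -0.3, 0, 0, 0, -0.6, 0, 0, 0, -0.8, 0, 0, 0, -0.8, 0, 0, 0, -0.8, 0],
  "claw": 0.1
}}

```text
clock: 9.65
tool_pos: [620.9, -269.9, 163.5]
eef_rot: [3.141, -0.002, -0.0]
force: [0.6, 0.3, -0.2]
grip_width: 39.3
finger_force: 0.0
```

{"api": "jog_arm", "payload": {
  "targets": [-0.1, -0.4, 0, 0, -0.2, -0.8, 0, 0, -0.32, -1, 0, 0, -0.32, -1, 0, 0, -0.32, -1, 0, 0]
}}

```text
clock: 10.15
tool_pos: [571.4, -117.5, 161.1]
eef_rot: [-3.141, 0.002, 0.004]
force: [-0.3, -0.2, -1.2]
grip_width: 39.3
finger_force: 0.0
```

{"api": "jog_arm", "payload": {
  "targets": [0, -0.4, 0, 0, 0, -0.8, 0, 0, 0, -1, 0, 0, 0, -1, 0, 0, 0, -1, 0, 0]
}}

```text
clock: 10.65
tool_pos: [573.2, 29.8, 161.3]
eef_rot: [3.141, 0.001, 0.0]
force: [0.6, -0.5, 0.0]
grip_width: 39.2
finger_force: 0.0
```

{"api": "jog_arm", "payload": {
  "targets": [0, -0.24, 0, 0, 0, -0.24, 0, 0, 0, -0.24, 0, 0, 0, -0.24, 0, 0, 0, -0.24, 0, 0, 0, -0.24, 0, 0]
}}

```text
clock: 11.25
tool_pos: [572.8, 64.9, 161.9]
eef_rot: [3.141, 0.0, -0.002]
force: [0.1, 0.1, 0.8]
grip_width: 39.6
finger_force: 0.0
```

```bash
python3 - <<'E'
from h import *
o=env.observe(); print(o['tool_pos'],o['eef_rot'],o['grip_width'])
p,d,i=shot('wrist','w5')
for ce,s,m in blobs(p,'red',60)+blobs(p,'yellow',300): print(ce.round(1),s[:5],pt(i,*ce,np.median(d[m])).round(1))
p,d,i=shot('top')
for ce,s,m in blobs(p,'red',10): print(ce.round(1),s[:5],pt(i,*ce,np.median(d[m])).round(1))
E
```

```text
[572.77033834  64.88986833 161.90274134] [ 3.14103628e+00  8.35477215e-05 -2.10888654e-03] 39.57088563091791
[ 36.9 111.1] [   0   76   82   69 3958] [638.3 254.2  74.4]
[315.7 202.4] [303 183  28  37 709] [575.6  67.5  78.8]
[308.  301.9] [296 287  27  29 540] [496.2  73.8  78.9]
[281.8  70.5] [281  53   3  35  63] [909.9 120.4   2. ]
[329.5  73. ] [329  54   2  39  78] [903.5 -39.4   1.5]
[377.5  76. ] [376  54   3  45  88] [ 895.1 -199.8    1.4]
[473.   76.6] [471  56   5  44  88] [ 8.985e+02 -5.198e+02  8.000e-01]
[231.8 141.2] [225 134  15  15 176] [636.1 254.6  74.7]
[402.5 150.1] [399 147   8   7  42] [ 623.9 -266.6   48.6]
```

{"api": "jog_arm", "payload": {
  "targets": [0.01, -0.013, 0.3, 0, 0.01, -0.013, 0.6, 0, 0.01, -0.013, 0.64, 0, 0.01, -0.013, 0.64, 0, 0.01, -0.013, 0.64, 0]
}}

```text
clock: 11.85
tool_pos: [574.2, 68.2, 66.1]
eef_rot: [3.141, 0.0, -0.0]
force: [-0.8, 0.1, -0.3]
grip_width: 39.0
finger_force: 0.0
```

{"api": "jog_arm", "payload": {
  "targets": [0, 0, 0, 0, 0, 0, 0, 0, 0, 0, 0, 0, 0, 0, 0, 0, 0, 0, 0, 0, 0, 0, 0, 0],
  "claw": 1
}}

```text
clock: 12.45
tool_pos: [574.1, 68.2, 66.1]
eef_rot: [3.141, -0.0, -0.0]
force: [-0.4, -0.1, 1.0]
grip_width: 18.9
finger_force: 25.0
```

{"api": "jog_arm", "payload": {
  "targets": [0, 0, -0.3, 0, 0, 0, -0.6, 0, 0.1, 0.3, -0.6, 0, 0.2, 0.6, -0.6, 0, 0.24, 0.9, -0.6, 0, 0.24, 1, -0.6, 0, 0.24, 1, -0.6, 0]
}}

```text
clock: 13.15
tool_pos: [609.6, -85.8, 155.4]
eef_rot: [3.14, 0.001, -0.006]
force: [-1.0, 0.2, -1.8]
grip_width: 19.2
finger_force: 25.0
```

{"api": "jog_arm", "payload": {
  "targets": [0, 0.33, 0, 0, 0, 0.66, 0, 0, 0, 1, 0, 0, 0, 1, 0, 0]
}}

```text
clock: 13.55
tool_pos: [608.6, -239.7, 155.4]
eef_rot: [3.137, 0.001, -0.01]
force: [0.3, -1.3, -1.1]
grip_width: 19.3
finger_force: 25.0
```

{"api": "jog_arm", "payload": {
  "targets": [0, 0.3, 0, 0, 0, 0.6, 0, 0, 0, 0.8, 0, 0, 0, 0.8, 0, 0, 0, 0.8, 0.3, 0, 0, 0.8, 0.6, 0, 0, 0.8, 0.76, 0, 0, 0.8, 0.76, 0, 0, 0.8, 0.76, 0]
}}

```text
clock: 14.45
tool_pos: [611.3, -349.2, 42.5]
eef_rot: [-3.14, -0.001, 0.003]
force: [-0.9, 0.2, -0.7]
grip_width: 19.7
finger_force: 40.5
```

{"api": "jog_arm", "payload": {
  "targets": [0, 0, 0, 0, 0, 0, 0, 0, 0, 0, 0, 0, 0, 0, -0.3, 0, 0, 0, -0.6, 0, 0, 0, -0.8, 0, 0, 0, -0.8, 0],
  "claw": 0.1
}}

```text
clock: 15.15
tool_pos: [613.3, -353.1, 169.1]
eef_rot: [3.136, -0.011, -0.0]
force: [0.6, 0.1, 1.1]
grip_width: 39.2
finger_force: 0.0
```

{"api": "jog_arm", "payload": {
  "targets": [-0.2, -0.3, 0, 0, -0.4, -0.6, 0, 0, -0.6, -1, 0, 0, -0.78, -1, 0, 0, -0.78, -1, 0, 0]
}}

```text
clock: 15.65
tool_pos: [486.8, -197.4, 160.7]
eef_rot: [-3.14, 0.008, 0.004]
force: [-0.1, -1.0, -0.5]
grip_width: 39.3
finger_force: 0.0
```

{"api": "jog_arm", "payload": {
  "targets": [0, -0.33, 0, 0, 0, -0.66, 0, 0, 0, -1, 0, 0, 0, -1, 0, 0, 0, -1, 0, 0]
}}

```text
clock: 16.15
tool_pos: [493.5, -50.8, 162.2]
eef_rot: [3.141, -0.001, 0.003]
force: [-0.0, -0.3, 0.0]
grip_width: 39.3
finger_force: 0.0
```

{"api": "jog_arm", "payload": {
  "targets": [0, -0.33, 0, 0, 0, -0.66, 0, 0, 0, -0.83, 0, 0, 0, -0.83, 0, 0, 0, -0.83, 0, 0, 0, -0.83, 0.3, 0, 0, -0.83, 0.6, 0, 0, -0.83, 0.64, 0, 0, -0.83, 0.64, 0, 0, -0.83, 0.64, 0]
}}

```text
clock: 17.15
tool_pos: [493.6, 70.0, 65.9]
eef_rot: [3.14, 0.0, -0.004]
force: [0.0, -0.2, 0.0]
grip_width: 39.0
finger_force: 0.0
```

{"api": "jog_arm", "payload": {
  "targets": [0, 0, 0, 0, 0, 0, 0, 0, 0, 0, 0, 0, 0, 0, 0, 0, 0, 0, 0, 0, 0, 0, 0, 0],
  "claw": 1
}}

```text
clock: 17.75
tool_pos: [493.1, 72.6, 66.1]
eef_rot: [3.141, -0.0, -0.0]
force: [0.2, -0.3, 0.9]
grip_width: 19.5
finger_force: 25.0
```

{"api": "jog_arm", "payload": {
  "targets": [0, 0, -0.3, 0, 0, 0, -0.6, 0, 0.1, 0.3, -0.6, 0, 0.2, 0.6, -0.6, 0, 0.33, 0.9, -0.6, 0, 0.33, 1, -0.6, 0, 0.33, 1, -0.6, 0]
}}

```text
clock: 18.45
tool_pos: [542.2, -80.5, 155.4]
eef_rot: [3.141, 0.001, -0.006]
force: [-1.0, -0.1, -1.4]
grip_width: 19.4
finger_force: 25.0
```

{"api": "jog_arm", "payload": {
  "targets": [0, 0.33, 0, 0, 0, 0.66, 0, 0, 0, 1, 0, 0, 0, 1, 0, 0]
}}

```text
clock: 18.85
tool_pos: [541.2, -234.0, 155.5]
eef_rot: [3.138, 0.001, -0.009]
force: [0.2, 0.1, -0.9]
grip_width: 19.3
finger_force: 25.0
```

{"api": "jog_arm", "payload": {
  "targets": [0, 0.22, 0, 0, 0, 0.22, 0, 0, 0, 0.22, 0, 0, 0, 0.22, 0, 0, 0, 0.22, 0.3, 0, 0, 0.22, 0.6, 0, 0, 0.22, 0.76, 0, 0, 0.22, 0.76, 0, 0, 0.22, 0.76, 0]
}}

```text
clock: 19.75
tool_pos: [543.3, -258.8, 42.6]
eef_rot: [-3.141, -0.0, 0.002]
force: [-0.1, 0.4, -1.2]
grip_width: 19.3
finger_force: 25.0
```

{"api": "jog_arm", "payload": {
  "targets": [0, 0, 0, 0, 0, 0, 0, 0, 0, 0, 0, 0, 0, 0, -0.3, 0, 0, 0, -0.6, 0, 0, 0, -0.8, 0, 0, 0, -0.8, 0],
  "claw": -0.1
}}

```text
clock: 20.45
tool_pos: [545.8, -261.4, 168.1]
eef_rot: [3.137, -0.01, -0.0]
force: [-0.2, -0.8, 0.1]
grip_width: 47.4
finger_force: 0.0
```

{"api": "jog_arm", "payload": {
  "targets": [-0.2, -0.3, 0, 0, -0.4, -0.6, 0, 0, -0.6, -0.9, 0, 0, -0.7, -0.9, 0, 0, -0.7, -0.9, 0, 0]
}}

```text
clock: 20.95
tool_pos: [434.0, -123.1, 161.5]
eef_rot: [3.141, 0.004, 0.003]
force: [0.9, -0.3, -0.3]
grip_width: 47.8
finger_force: 0.0
```

{"api": "jog_arm", "payload": {
  "targets": [0, -0.33, 0, 0, 0, -0.66, 0, 0, 0, -0.9, 0, 0, 0, -0.9, 0, 0, 0, -0.9, 0, 0, 0, -0.9, 0, 0, 0, -0.9, 0, 0, 0, -0.9, 0, 0]
}}

```text
clock: 21.75
tool_pos: [437.7, 8.6, 161.9]
eef_rot: [3.141, 0.0, -0.003]
force: [-0.3, 0.5, 0.8]
grip_width: 47.7
finger_force: 0.0
```

```bash
python3 - <<'E'
from h import *
for k in range(4):
    o=env.observe(); print(o['clock'],o['tool_pos'].round(2),o['eef_rot'].round(4))
    p,d,i=shot('wrist','w6_%d'%k)
    T=np.array(i['pose']); print(T[:3,3].round(2),T[:2,2].round(4))
    np.savez('pics/w6_%d.npz'%k,p=p,d=d,pose=T)
p,d,i=shot('top')
for ce,s,m in blobs(p,'red',10): print(ce.round(1),s[4],pt(i,*ce,np.median(d[m])).round(1))
E
```

```text
21.75 [437.72   8.57 161.89] [ 3.1413e+00  1.0000e-04 -2.5000e-03]
[507.04   8.11 306.58] [-2.584e-01 -2.000e-04]
21.8 [437.71   8.81 161.92] [ 3.1414e+00  0.0000e+00 -2.0000e-03]
[507.     8.37 306.62] [-0.2583 -0.0003]
21.85 [437.66   9.   161.94] [ 3.1414e+00  0.0000e+00 -1.6000e-03]
[506.97   8.61 306.66] [-0.2583 -0.0004]
21.9 [437.66   9.21 161.97] [ 3.1415e+00 -0.0000e+00 -1.2000e-03]
[506.95   8.83 306.69] [-0.2582 -0.0005]
[281.7  73.8] 73 [897.7 120.2   2.2]
[329.5  73.2] 77 [ 9.032e+02 -3.940e+01  8.000e-01]
[377.5  76.5] 88 [ 893.  -199.8    2.2]
[473.1  76.7] 89 [ 8.979e+02 -5.199e+02  8.000e-01]
[231.8 141.1] 173 [636.2 254.7  74.6]
[402.7 150.1] 42 [ 623.8 -266.9   48.5]
[429.1 154.4] 46 [ 611.4 -348.    48.4]
[400.5 174.8] 44 [ 545.4 -258.3   48.5]
```

View pics/w6_3.png

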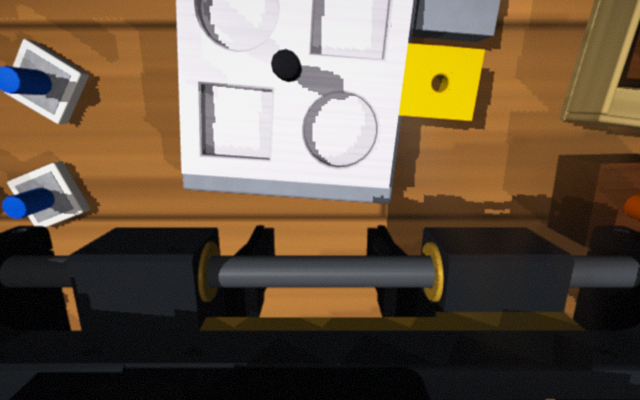

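All three worn dies are in the crate. The pockets now show at round (340,129), square (236,121), round (236,20) and square (350,25). I raise and settle to measure all four pocket rims from depth.

{"api": "jog_arm", "payload": {
  "targets": [-0.04, 0, -0.3, 0, -0.04, 0, -0.5, 0, -0.04, 0, -0.5, 0, -0.04, 0, -0.5, 0, -0.04, 0, -0.5, 0, -0.04, 0, -0.5, 0, -0.04, 0, -0.5, 0, -0.04, 0, -0.5, 0, -0.04, 0, -0.5, 0, -0.04, 0, -0.5, 0],
  "claw": 0.1
}}

```text
clock: 23.0
tool_pos: [431.6, 9.8, 236.9]
eef_rot: [-3.142, 0.0, 0.0]
force: [-0.6, 0.7, 1.1]
grip_width: 39.2
finger_force: 0.0
```

```bash
cat >> h.py <<'E'
def cloud(i,d):
    v,u=np.mgrid[0:400,0:640]; f=200/np.tan(np.radians(i['vertical_fov']/2)); T=np.array(i['pose'])
    c=np.stack([(u-i['cx'])/f*d,(v-i['cy'])/f*d,d],-1); return c@T[:3,:3].T+T[:3,3]
E
python3 - <<'E'
from h import *
o=env.observe(); print(o['clock'],o['tool_pos'].round(2),o['eef_rot'].round(4))
p,d,i=shot('wrist','w7')
X=cloud(i,d); z=X[...,2]
print('plate z',np.median(z[(abs(X[...,0]-530)<20)&(abs(X[...,1]-60)<12)]))
m=((z>43)&(z<50)).astype(np.uint8)
roi=(z>25)&(z<43)&(X[...,0]>430)&(X[...,0]<640)&(X[...,1]<125)&(X[...,1]>-125)
n,l,s,ce=cv2.connectedComponentsWithStats(roi.astype(np.uint8))
for k in range(1,n):
    if s[k][4]>30:
        mm=(l==k).astype(np.uint8); c,_=cv2.findContours(mm,0,2); c=max(c,key=cv2.contourArea)
        M=cv2.moments(c); r=cv2.minAreaRect(c); u=(M['m10']/M['m00'],M['m01']/M['m00'])
        print(s[k],'z',np.median(z[l==k]).round(1),'rimproj',plane(i,*u,47).round(1),'rectc',plane(i,*r[0],47).round(1),r[1],r[2])
for ce,s,m in blobs(p,'yellow',300):
    c,_=cv2.findContours(m.astype(np.uint8),cv2.RETR_CCOMP,2)
    for k in c: 
        M=cv2.moments(k); print('lug',len(k),plane(i,M['m10']/M['m00'],M['m01']/M['m00'],47).round(1)) if M['m00'] else 0
for ce,s,m in blobs(p,'blue',60): print('blue',ce.round(1),pt(i,*ce,np.median(d[m])).round(1))
E
```

```text
23.0 [431.58   9.78 236.87] [-3.1416e+00  2.0000e-04  0.0000e+00]
plate z 45.95903767259085
[ 227    0   62   56 2875] z 35.4 rimproj [570.9  66.4  47. ] rectc [568.8  66.6  47. ] (55.0, 61.0) 90.0
[ 314    0   63   63 3469] z 35.5 rimproj [567.3 -12.9  47. ] rectc [567.9 -12.8  47. ] (58.483741760253906, 62.443721771240234) 4.635463714599609
[ 389    0   74   51 2680] z 27.4 rimproj [573.7 -88.1  47. ] rectc [571.1 -86.1  47. ] (50.0, 73.0) 90.0Traceback (most recent call last):
  File "<stdin>", line 12, in <module>
ZeroDivisionError: float division by zero
```

View pics/w7.png

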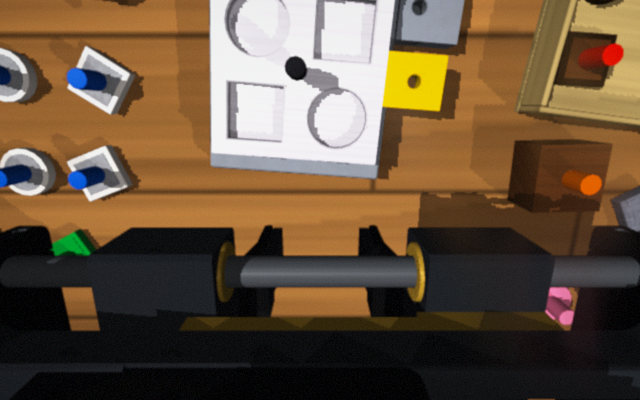

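{"api": "jog_arm", "payload": {
  "targets": [0, 0, -0.2, 0, 0, 0, -0.2, 0, 0, 0, -0.2, 0, 0, 0, -0.2, 0, 0, 0, -0.2, 0, 0, 0, -0.2, 0, 0, 0, -0.2, 0]
}}

```text
clock: 23.75
tool_pos: [431.4, 9.8, 266.6]
eef_rot: [-3.142, 0.001, -0.0]
force: [-0.1, 0.3, -0.2]
grip_width: 39.2
finger_force: 0.0
```

```bash
cat > meas.py <<'E'
from h import *
def run(tag):
    o=env.observe(); print(o['clock'],o['tool_pos'].round(2),o['eef_rot'].round(4))
    p,d,i=shot('wrist',tag); np.savez(f'pics/{tag}.npz',p=p,d=d,pose=i['pose'])
    X=cloud(i,d); z=X[...,2]
    roi=(z>30)&(z<43)&(X[...,0]>430)&(X[...,0]<640)&(X[...,1]<125)&(X[...,1]>-70)
    cs,_=cv2.findContours(roi.astype(np.uint8),0,2)
    for c in cs:
        if cv2.contourArea(c)<1000: continue
        M=cv2.moments(c); r=cv2.minAreaRect(c); u=(M['m10']/M['m00'],M['m01']/M['m00'])
        print('hole',np.round(u,1),plane(i,*u,46.5).round(1),np.round(r[1],1),round(r[2],1),cv2.boundingRect(c))
    for ce,s,m in blobs(p,'yellow',300):
        c,_=cv2.findContours(m.astype(np.uint8),cv2.RETR_CCOMP,2)
        for k in c:
            M=cv2.moments(k)
            if M['m00']>15: print('lug',M['m00'],plane(i,M['m10']/M['m00'],M['m01']/M['m00'],46.5).round(1))
    # knobs: top faces by height, disc/square outline by height
    for ce,s,m in blobs(p,'blue',60):
        zt=z[m].max(); t=(m&(z>zt-4)); q=X[t]
        print('knob',ce.round(0),'top',zt.round(1),((q.max(0)+q.min(0))/2)[:2].round(1),t.sum())
    white=(z>8)&(z<16)&(X[...,1]>170)
    cs,_=cv2.findContours(white.astype(np.uint8),0,2)
    for c in cs:
        if cv2.contourArea(c)<300: continue
        q=np.array([plane(i,*a[0],12)[:2] for a in cv2.convexHull(c)],np.float32)
        r=cv2.minAreaRect(q); (ccx,ccy),rad=cv2.minEnclosingCircle(q); print('die',np.round(r[0],1),np.round(r[1],1),round(r[2],1),'circ',round(ccx,1),round(ccy,1),round(rad,1),cv2.boundingRect(c))
E
python3 -c "
import meas; meas.run('w8')"
```

```text
23.75 [431.41   9.75 266.62] [-3.1416e+00  7.0000e-04 -0.0000e+00]
hole [335.5 116.3] [489.   -6.8  46.5] [52.5 54.1] 18.4 (309, 89, 54, 55)
hole [260.5 110.4] [495.   72.3  46.5] [51.3 51.6] 3.6 (236, 83, 51, 55)
hole [342.4  34.7] [568.3 -12.7  46.5] [54.2 57.4] 4.9 (315, 5, 57, 61)
hole [262.8  28.5] [573.7  66.5  46.5] [59. 56.] 90.0 (235, 0, 57, 60)
lug 2634.0 [523.2 -79.8  46.5]
lug 111.5 [522.9 -78.3  46.5]
knob [14. 78.] top 411.3 [500.8   9.4] 1
knob [104.  82.] top 411.3 [500.8   9.4] 3
knob [ 30. 172.] top 411.3 [500.8   9.4] 2
knob [102. 173.] top 411.3 [500.8   9.4] 3
die [332.7 310.3] [33.2 52.8] 27.4 circ 334.2 310.7 29.3 (61, 222, 47, 30)
die [428.9 337. ] [52.8 53.7] 12.0 circ 428.8 338.3 28.2 (23, 145, 47, 44)
die [426.7 257.8] [49.7 51.8] 20.9 circ 426.8 258.1 34.7 (85, 142, 58, 52)
die [530.4 336.9] [51.9 53. ] 84.5 circ 530.4 337.9 27.8 (4, 52, 50, 50)
die [525.2 240.1] [51.1 50.1] 57.0 circ 525.2 240.1 34.7 (87, 50, 59, 63)
```

Both round and both square fresh dies are outlined in the w8 measurements. The pockets fit an 80 mm square at a yaw of −4.3°. I now move over the fresh dies for a close measurement.

{"api": "jog_arm", "payload": {
  "targets": [0, -0.33, 0, 0, 0, -0.66, 0, 0, 0, -0.93, 0, 0, 0, -0.93, 0, 0, 0, -0.93, 0, 0]
}}

```text
clock: 24.3
tool_pos: [431.4, 149.9, 266.8]
eef_rot: [3.141, 0.0, 0.002]
force: [0.7, -0.5, -0.0]
grip_width: 39.3
finger_force: 0.0
```

{"api": "jog_arm", "payload": {
  "targets": [-0.2, -0.3, 0.2, 0, -0.4, -0.6, 0.44, 0, -0.54, -0.93, 0.44, 0, -0.54, -0.93, 0.44, 0, -0.54, -0.93, 0.44, 0, -0.54, -0.93, 0.44, 0, -0.54, -0.93, 0.44, 0, -0.54, -0.93, 0.44, 0, -0.54, -0.93, 0.44, 0, -0.54, -0.93, 0.44, 0]
}}

```text
clock: 25.3
tool_pos: [351.1, 288.2, 201.1]
eef_rot: [3.141, -0.0, -0.002]
force: [0.4, 1.0, 0.3]
grip_width: 39.0
finger_force: 0.0
```

```bash
sed -i 's/zt=z\[m\].max(); t=(m&(z>zt-4))/zt=np.percentile(z[m\&(d>0)],90); t=(m\&(d>0)\&(abs(z-zt)<4))/' meas.py; python3 -c "
import meas; meas.run('w9')"
```

```text
25.3 [351.13 288.16 201.12] [ 3.1414e+00 -5.0000e-04 -1.5000e-03]
hole [582.1  22.3] [485.2  75.2  46.5] [69.7 48.5] 4.6 (546, 0, 74, 48)
knob [260.  96.] top 44.2 [427.9 341.7] 417
knob [352.  98.] top 44.4 [426.2 260.1] 408
die [325.4 308.8] [49.8 50.1] 27.7 circ 325.4 309.1 34.3 (268, 169, 64, 62)
die [342.2 479. ] [72.4 72.2] 90.0 circ 341.7 479.5 37.1 (96, 149, 73, 70)
die [428.4 341.2] [53.3 52.5] 63.3 circ 428.2 341.3 26.8 (236, 67, 57, 59)
die [426.4 260.1] [49.7 49.6] 21.1 circ 426.2 260.1 34.3 (316, 64, 66, 69)
die [457.8 507.6] [ 50.8 179.1] 12.4 circ 462.1 508.9 90.3 (0, 13, 173, 95)
die [501.1 244.6] [43.7 19.5] 90.0 circ 510.4 244.6 21.8 (344, 0, 50, 25)
```

View pics/w9.png

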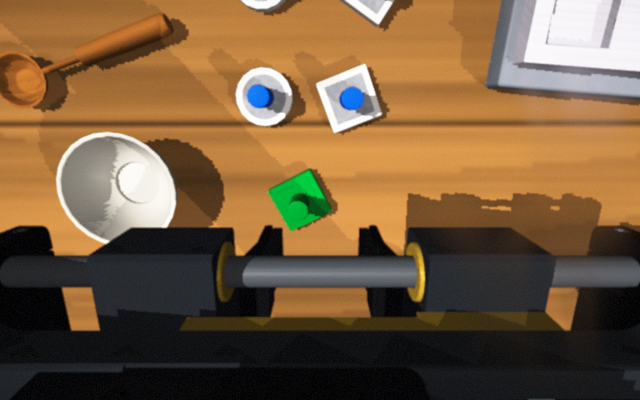

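The fresh round is at (264,96) and the fresh square at (349,98). The green look-alike at (300,200), the bowl and the spoon stay untouched. I pick the square first and check x before closing.

{"api": "jog_arm", "payload": {
  "targets": [0.25, 0.1, 0.3, 0, 0.506, 0.195, 0.6, 0, 0.506, 0.195, 0.6, 0, 0.506, 0.195, 0.6, 0, 0.506, 0.195, 0.6, 0, 0.506, 0.195, 0.6, 0, 0.506, 0.195, 0.6, 0, 0.506, 0.195, 0.6, 0],
  "claw": 0.1,
  "grip_force": 30
}}

```text
clock: 26.15
tool_pos: [426.3, 260.2, 112.0]
eef_rot: [-3.141, -0.002, 0.001]
force: [0.8, -0.3, 0.3]
grip_width: 39.1
finger_force: 0.0
```

{"api": "jog_arm", "payload": {
  "targets": [0, 0, 0.25, 0, 0, 0, 0.5, 0, 0, 0, 0.524, 0, 0, 0, 0.524, 0, 0, 0, 0.524, 0, 0, 0, 0.524, 0, 0, 0, 0.524, 0]
}}

```text
clock: 26.85
tool_pos: [427.3, 260.0, 33.7]
eef_rot: [-3.14, -0.002, -0.0]
force: [0.7, -0.5, 0.1]
grip_width: 39.0
finger_force: 0.0
```

{"api": "jog_arm", "payload": {
  "targets": [0, 0, 0, 0, 0, 0, 0, 0, 0, 0, 0, 0, 0, 0, 0, 0, 0, 0, 0, 0, 0, 0, 0, 0, 0, 0, 0, 0],
  "claw": 1
}}

```text
clock: 27.55
tool_pos: [426.6, 259.6, 32.5]
eef_rot: [3.142, -0.0, -0.0]
force: [0.0, -0.5, 3.2]
grip_width: 19.5
finger_force: 30.0
```

{"api": "jog_arm", "payload": {
  "targets": [0, 0, -0.3, 0, 0, 0, -0.6, 0, 0.04, 0.3, -0.9, 0, 0.04, 0.5, -1, 0, 0.04, 0.5, -1, 0, 0.04, 0.5, -1, 0]
}}

```text
clock: 28.15
tool_pos: [432.7, 183.4, 182.6]
eef_rot: [3.141, -0.001, -0.003]
force: [0.4, 0.5, -0.3]
grip_width: 19.6
finger_force: 30.0
```

{"api": "jog_arm", "payload": {
  "targets": [0, 0.3, -0.2, 0, 0, 0.567, -0.36, 0, 0, 0.567, -0.36, 0, 0, 0.567, -0.36, 0, 0, 0.567, -0.36, 0, 0, 0.567, -0.36, 0, 0, 0.567, -0.36, 0, 0, 0.567, -0.36, 0, 0, 0.567, -0.36, 0, 0, 0.567, -0.36, 0]
}}

```text
clock: 29.15
tool_pos: [432.5, 99.7, 236.3]
eef_rot: [-3.142, 0.0, 0.0]
force: [0.3, -0.6, -1.1]
grip_width: 19.2
finger_force: 30.0
```

```bash
python3 -c "
import meas; meas.run('w10')"
```

```text
29.15 [432.49  99.67 236.31] [-3.1416e+00  1.0000e-04  4.0000e-04]
hole [428.5 118.5] [489.2  -5.9  46.5] [55.2 60.1] 45.0 (400, 89, 58, 60)
hole [347.3 112. ] [495.2  73.1  46.5] [55.1 55.9] 4.5 (319, 83, 59, 60)
hole [442.6  30.1] [567.9 -12.1  46.5] [58.  65.6] 7.6 (411, 0, 66, 64)
hole [355.6  25.5] [571.5  67.2  46.5] [56. 61.] 90.0 (325, 0, 62, 57)
lug 3147.5 [523.4 -79.8  46.5]
lug 98.0 [524.  -77.4  46.5]
knob [74. 75.] top 44.0 [530.6 339.7] 370
knob [176.  80.] top 44.2 [525.4 241.1] 342
knob [ 92. 178.] top 44.2 [428.5 340.9] 286
knob [320. 252.] top 247.9 [440.6  99.1] 140
die [341.3 315.6] [14.2 51.3] 28.5 circ 345.6 317.9 25.7 (117, 231, 39, 24)
die [429.1 338.3] [52.9 51.7] 18.6 circ 428.7 339.4 27.6 (80, 149, 50, 47)
die [530.4 337.6] [51.7 53. ] 81.6 circ 530.5 338.7 27.4 (65, 49, 52, 54)
die [525.2 240.6] [50.5 49.8] 56.9 circ 525.3 240.9 34.3 (153, 47, 64, 68)
```

{"api": "jog_arm", "payload": {
  "targets": [0.2, 0.1, 0, 0.05, 0.42, 0.177, 0, 0.1, 0.42, 0.177, 0.3, 0.141, 0.42, 0.177, 0.6, 0.141, 0.42, 0.177, 0.9, 0.141, 0.42, 0.177, 0.95, 0.141, 0.42, 0.177, 0.95, 0.141, 0.42, 0.177, 0.95, 0.141, 0.42, 0.177, 0.95, 0.141, 0.42, 0.177, 0.95, 0.141]
}}

```text
clock: 30.2
tool_pos: [496.8, 73.1, 95.8]
eef_rot: [-3.14, -0.003, -0.443]
force: [-0.8, -0.1, -1.3]
grip_width: 19.2
finger_force: 30.0
```

{"api": "jog_arm", "payload": {
  "targets": [0, 0, 0.03, 0, 0, 0, 0.06, 0, 0, 0, 0.09, 0, 0, 0, 0.12, 0, 0, 0, 0.14, 0, 0, 0, 0.16, 0, 0, 0, 0.16, 0, 0, 0, 0.16, 0]
}}

```text
clock: 31.0
tool_pos: [495.5, 73.0, 69.8]
eef_rot: [3.142, 0.0, -0.443]
force: [-1.0, -0.7, -0.4]
grip_width: 18.9
finger_force: 30.0
```

{"api": "jog_arm", "payload": {
  "targets": [0, 0, 0.01, 0, 0, 0, 0.01, 0, 0, 0, 0.01, 0, 0, 0, 0.01, 0, 0, 0, -0.2, 0, 0, 0, -0.5, 0, 0, 0, -0.8, -0.04, 0, 0, -0.88, -0.09, 0, 0, -0.88, -0.141, 0, 0, -0.88, -0.141],
  "claw": 0.2
}}

```text
clock: 32.0
tool_pos: [495.7, 72.9, 202.6]
eef_rot: [3.142, -0.002, 0.0]
force: [0.1, -0.9, -0.2]
grip_width: 35.2
finger_force: 0.0
```

{"api": "jog_arm", "payload": {
  "targets": [-0.1, -0.3, 0, 0, -0.2, -0.6, 0, 0, -0.3, -0.9, 0, 0, -0.3, -1, 0, 0, -0.3, -1, 0, 0]
}}

```text
clock: 32.5
tool_pos: [449.3, 225.8, 201.7]
eef_rot: [-3.14, 0.001, 0.003]
force: [0.0, 0.4, 1.0]
grip_width: 35.1
finger_force: 0.0
```

{"api": "jog_arm", "payload": {
  "targets": [0, -0.2, 0, 0, 0, -0.2, 0, 0, 0, -0.2, 0, 0, 0, -0.2, 0, 0, 0, -0.2, 0, 0, 0, -0.2, 0, 0, 0, -0.2, 0, 0],
  "claw": 0.1
}}

```text
clock: 33.2
tool_pos: [450.7, 252.4, 201.9]
eef_rot: [3.141, -0.0, -0.001]
force: [0.3, 0.2, 0.8]
grip_width: 39.0
finger_force: 0.0
```

```bash
python3 - <<'E'
import meas; meas.run('w11')
from h import *
p,d,i=shot('top')
for ce,s,m in blobs(p,'blue',10): print(ce.round(1),s[4],pt(i,*ce,np.median(d[m])).round(1))
E
```

```text
33.2 [450.68 252.36 201.91] [ 3.1413e+00 -2.0000e-04 -1.0000e-03]
hole [609.3 140.6] [489.5  -4.5  46.5] [63. 61.] 90.0 (578, 109, 62, 64)
hole [623.1  46. ] [567.1   1.3  46.5] [40.3 70. ] 4.6 (599, 8, 41, 72)
hole [543.3  36.2] [574.6  68.7  46.5] [64.3 76.4] 45.0 (510, 0, 69, 74)
knob [221.  92.] top 44.3 [530.8 340.3] 420
knob [332.  98.] top 44.4 [525.8 241.6] 403
knob [522. 134.] top 65.7 [495.8  81.2] 62
knob [548. 137.] top 80.5 [495.6  72.5] 410
knob [228. 203.] top 44.2 [429.2 340.9] 325
die [429.2 340.8] [52.6 53.1] 42.8 circ 428.9 340.8 27.1 (208, 171, 53, 50)
die [442.1 548.9] [68.7 49.6] 87.7 circ 443.1 549.5 41.3 (0, 159, 61, 48)
die [530.9 340.2] [52.  52.8] 0.0 circ 531.1 339.9 26.8 (200, 64, 56, 58)
die [525.7 241.9] [49.7 49.7] 57.1 circ 525.5 241.7 34.3 (296, 62, 71, 73)
[444.1  77.7] 2219 [ 883.1 -416.2   19.2]
[290.7 187.8] 28 [494.   72.4  79. ]
[455.4 203.4] 33 [ 462.5 -427.8   31.4]
```

The first square is seated: knob top 80.5 mm and no open hole there. Next is the second square.

{"api": "jog_arm", "payload": {
  "targets": [0.25, 0.071, 0.3, 0, 0.5, 0.071, 0.6, 0, 0.5, 0.071, 0.6, 0, 0.5, 0.071, 0.6, 0, 0.5, 0.071, 0.6, 0, 0.5, 0.071, 0.6, 0]
}}

```text
clock: 33.9
tool_pos: [525.1, 243.3, 113.3]
eef_rot: [-3.141, -0.002, 0.001]
force: [0.2, -0.6, -0.7]
grip_width: 39.0
finger_force: 0.0
```

{"api": "jog_arm", "payload": {
  "targets": [0, 0, 0.25, 0, 0, 0, 0.5, 0, 0, 0, 0.525, 0, 0, 0, 0.525, 0, 0, 0, 0.525, 0, 0, 0, 0.525, 0, 0, 0, 0.525, 0]
}}

```text
clock: 34.6
tool_pos: [526.4, 242.7, 34.7]
eef_rot: [-3.141, -0.003, -0.0]
force: [-0.2, 0.6, 0.1]
grip_width: 39.3
finger_force: 0.0
```

{"api": "jog_arm", "payload": {
  "targets": [0, 0, 0, 0, 0, 0, 0, 0, 0, 0, 0, 0, 0, 0, 0, 0, 0, 0, 0, 0, 0, 0, 0, 0, 0, 0, 0, 0],
  "claw": 1
}}

```text
clock: 35.3
tool_pos: [525.6, 242.2, 33.2]
eef_rot: [3.141, -0.0, -0.0]
force: [0.0, -0.7, 2.4]
grip_width: 19.2
finger_force: 30.0
```

{"api": "jog_arm", "payload": {
  "targets": [0, 0, -0.3, 0, 0, 0, -0.6, 0, -0.1, 0.3, -0.9, 0, -0.22, 0.6, -1, 0, -0.22, 0.9, -1, 0, -0.22, 0.9, -1, 0]
}}

```text
clock: 35.9
tool_pos: [492.2, 100.4, 183.3]
eef_rot: [3.137, -0.0, -0.009]
force: [0.3, -0.5, -1.7]
grip_width: 19.1
finger_force: 30.0
```

{"api": "jog_arm", "payload": {
  "targets": [0, 0.3, -0.2, 0, 0, 0.6, -0.36, 0, 0, 0.727, -0.36, 0, 0, 0.727, -0.36, 0, 0, 0.727, -0.36, 0, 0, 0.727, -0.36, 0, 0, 0.727, -0.36, 0, 0, 0.727, -0.36, 0, 0, 0.727, -0.36, 0, 0, 0.727, -0.36, 0]
}}

```text
clock: 36.9
tool_pos: [492.5, -1.4, 237.1]
eef_rot: [-3.142, 0.0, 0.001]
force: [0.0, 0.7, -1.3]
grip_width: 19.3
finger_force: 30.0
```

```bash
python3 - <<'E'
import meas; meas.run('w12')
E
```

```text
36.9 [492.5   -1.38 237.08] [-3.1416e+00  1.0000e-04  7.0000e-04]
hole [328.9 170.8] [497.3 -10.6  46.5] [54.8 38. ] 14.9 (298, 152, 55, 44)
hole [331.8  97.5] [568.7 -12.8  46.5] [55.4 56.9] 4.5 (303, 68, 59, 61)
hole [249.   90.9] [574.6  66.2  46.5] [60. 58.] 90.0 (220, 61, 59, 61)
lug 2716.0 [523.4 -79.9  46.5]
lug 104.5 [523.5 -77.9  46.5]
knob [  6. 138.] top 27.1 [527.5 333. ] 47
knob [242. 178.] top 80.3 [495.8  71.8] 349
knob [320. 251.] top 248.1 [500.7  -1.7] 192
die [319.5 294.4] [51.  42.4] 0.1 circ 319.5 301.1 29.2 (62, 287, 39, 37)
die [438.7 335.6] [55.2 33.8] 72.2 circ 430.7 338.5 28.2 (3, 200, 50, 35)
die [528.7 328. ] [36.1 53.4] 76.3 circ 530.1 336.1 27.3 (0, 109, 35, 49)
```

{"api": "jog_arm", "payload": {
  "targets": [0.2, 0.076, 0, -0.05, 0.507, 0.076, 0, -0.1, 0.507, 0.076, 0.3, -0.158, 0.507, 0.076, 0.6, -0.158, 0.507, 0.076, 0.9, -0.158, 0.507, 0.076, 0.95, -0.158, 0.507, 0.076, 0.95, -0.158, 0.507, 0.076, 0.95, -0.158, 0.507, 0.076, 0.95, -0.158, 0.507, 0.076, 0.95, -0.158]
}}

```text
clock: 37.95
tool_pos: [569.9, -13.1, 96.7]
eef_rot: [3.139, -0.003, 0.496]
force: [-0.2, -0.2, -0.6]
grip_width: 19.4
finger_force: 30.0
```

{"api": "jog_arm", "payload": {
  "targets": [0, 0, 0.03, 0, 0, 0, 0.06, 0, 0, 0, 0.09, 0, 0, 0, 0.12, 0, 0, 0, 0.14, 0, 0, 0, 0.16, 0, 0, 0, 0.16, 0, 0, 0, 0.16, 0]
}}

```text
clock: 38.75
tool_pos: [568.6, -13.1, 70.6]
eef_rot: [-3.142, 0.0, 0.496]
force: [0.3, 0.1, 0.2]
grip_width: 18.8
finger_force: 30.0
```

{"api": "jog_arm", "payload": {
  "targets": [0, 0, 0.01, 0, 0, 0, 0.01, 0, 0, 0, 0.01, 0, 0, 0, 0.01, 0, 0, 0, -0.2, 0, 0, 0, -0.5, 0, 0, 0, -0.8, 0.04, 0, 0, -0.88, 0.09, 0, 0, -0.88, 0.158, 0, 0, -0.88, 0.158],
  "claw": 0.2
}}

```text
clock: 39.75
tool_pos: [568.9, -13.2, 203.8]
eef_rot: [3.141, -0.002, -0.004]
force: [-0.2, -0.6, 0.4]
grip_width: 34.5
finger_force: 0.0
```

{"api": "jog_arm", "payload": {
  "targets": [-0.2, -0.3, 0, 0, -0.4, -0.6, 0, 0, -0.6, -0.9, 0, 0, -0.75, -1, 0, 0, -0.75, -1, 0, 0]
}}

```text
clock: 40.25
tool_pos: [452.0, 141.2, 203.1]
eef_rot: [3.142, 0.001, 0.01]
force: [0.5, -0.6, 0.2]
grip_width: 34.8
finger_force: 0.0
```

{"api": "jog_arm", "payload": {
  "targets": [0, -0.3, 0, 0, 0, -0.6, 0, 0, 0, -0.9, 0, 0, 0, -1, 0, 0, 0, -1, 0, 0],
  "claw": 0.1
}}

```text
clock: 40.75
tool_pos: [455.9, 289.1, 202.7]
eef_rot: [-3.14, 0.0, 0.004]
force: [0.7, -0.6, 0.1]
grip_width: 39.4
finger_force: 0.0
```

{"api": "jog_arm", "payload": {
  "targets": [0, -0.2, 0, 0, 0, -0.42, 0, 0, 0, -0.42, 0, 0, 0, -0.42, 0, 0, 0, -0.42, 0, 0, 0, -0.42, 0, 0, 0, -0.42, 0, 0, 0, -0.42, 0, 0]
}}

```text
clock: 41.55
tool_pos: [456.4, 349.1, 202.7]
eef_rot: [3.141, -0.0, -0.001]
force: [0.7, 0.2, -0.9]
grip_width: 39.1
finger_force: 0.0
```

```bash
python3 - <<'E'
import meas; meas.run('w13')
from h import *
p,d,i=shot('top')
for ce,s,m in blobs(p,'blue',10): print(ce.round(1),s[4],pt(i,*ce,np.median(d[m])).round(1))
E
```

```text
41.55 [456.38 349.08 202.71] [ 3.1411e+00 -4.0000e-04 -1.0000e-03]
hole [588.5  88.5] [539.4 119.1  46.5] [ 13.  189.1] 15.0 (559, 0, 60, 183)
knob [329.  99.] top 44.4 [530.7 340.9] 401
knob [634. 139.] top 63.5 [495.1  80.7] 82
knob [327. 207.] top 44.2 [428.5 341.2] 323
die [311.3 325.4] [38.2 24.5] 3.3 circ 312.3 326.3 21.4 (329, 287, 24, 30)
die [429.4 341.5] [52.9 52.1] 0.0 circ 429.1 341.5 26.8 (302, 176, 51, 50)
die [442.6 555.1] [84.6 50.1] 87.8 circ 448.4 554.1 43.9 (78, 164, 82, 48)
die [478.9 468.3] [19.8 92.3] 19.0 circ 479.0 468.4 46.4 (157, 131, 89, 44)
die [531.2 340.7] [52.2 53.2] 44.9 circ 531.3 340.7 26.7 (301, 70, 56, 58)
[444.   77.5] 2236 [ 883.5 -415.9   19.2]
[319.9 164.1] 24 [567.  -12.5  80.4]
[290.7 187.8] 28 [493.9  72.4  79.4]
[455.5 203.4] 36 [ 462.1 -427.7   32.6]
```

{"api": "jog_arm", "payload": {
  "targets": [0.25, 0.057, 0.3, 0, 0.499, 0.057, 0.6, 0, 0.499, 0.057, 0.62, 0, 0.499, 0.057, 0.62, 0, 0.499, 0.057, 0.62, 0, 0.499, 0.057, 0.62, 0]
}}

```text
clock: 42.25
tool_pos: [530.3, 342.7, 111.4]
eef_rot: [-3.14, -0.002, 0.002]
force: [-1.2, -0.9, -0.1]
grip_width: 39.2
finger_force: 0.0
```

{"api": "jog_arm", "payload": {
  "targets": [0, 0, 0.25, 0, 0, 0, 0.5, 0, 0, 0, 0.515, 0, 0, 0, 0.515, 0, 0, 0, 0.515, 0, 0, 0, 0.515, 0, 0, 0, 0.515, 0]
}}

```text
clock: 42.95
tool_pos: [531.5, 341.7, 33.9]
eef_rot: [-3.14, -0.002, -0.0]
force: [0.1, -0.2, -0.2]
grip_width: 38.9
finger_force: 0.0
```

{"api": "jog_arm", "payload": {
  "targets": [0, 0, 0, 0, 0, 0, 0, 0, 0, 0, 0, 0, 0, 0, 0, 0, 0, 0, 0, 0, 0, 0, 0, 0, 0, 0, 0, 0],
  "claw": 1
}}

```text
clock: 43.65
tool_pos: [530.9, 341.2, 32.4]
eef_rot: [3.141, -0.0, -0.0]
force: [0.2, -1.0, 1.2]
grip_width: 19.2
finger_force: 30.0
```

{"api": "jog_arm", "payload": {
  "targets": [0, 0, -0.3, 0, 0, 0, -0.6, 0, -0.1, 0.3, -0.9, 0, -0.21, 0.6, -1, 0, -0.21, 0.9, -1, 0, -0.21, 0.9, -1, 0]
}}

```text
clock: 44.25
tool_pos: [499.7, 199.3, 182.6]
eef_rot: [3.136, -0.001, -0.008]
force: [0.3, -0.1, -1.4]
grip_width: 19.0
finger_force: 30.0
```

{"api": "jog_arm", "payload": {
  "targets": [0, 0.3, -0.2, 0, 0, 0.6, -0.37, 0, 0, 0.87, -0.37, 0, 0, 0.87, -0.37, 0, 0, 0.87, -0.37, 0, 0, 0.87, -0.37, 0, 0, 0.87, -0.37, 0, 0, 0.87, -0.37, 0, 0, 0.87, -0.37, 0, 0, 0.87, -0.37, 0]
}}

```text
clock: 45.25
tool_pos: [499.4, 76.3, 237.8]
eef_rot: [-3.142, 0.0, 0.001]
force: [-0.3, -0.2, -1.7]
grip_width: 19.2
finger_force: 30.0
```

```bash
python3 - <<'E'
import meas; meas.run('w14')
E
```

```text
45.25 [499.36  76.28 237.76] [-3.1415e+00  2.0000e-04  9.0000e-04]
hole [400.3 184.8] [489.6  -6.4  46.5] [52. 53.] 90.0 (374, 159, 54, 53)
hole [329.6  98.5] [574.6  67.   46.5] [59. 57.] 90.0 (301, 69, 58, 60)
lug 2654.0 [523.6 -80.1  46.5]
lug 72.5 [524.5 -76.8  46.5]
knob [419. 105.] top 80.3 [568.7 -12.9] 403
knob [324. 181.] top 80.5 [499.7  71.9] 186
knob [ 82. 236.] top 44.1 [429.  340.4] 259
knob [320. 251.] top 249.6 [507.7  76. ] 178
die [335.3 318.5] [23.4 40.8] 25.6 circ 334.6 318.4 22.4 (107, 287, 31, 26)
die [429.6 338.6] [52.8 52.4] 27.3 circ 429.1 339.6 27.7 (72, 206, 47, 44)
```

{"api": "jog_arm", "payload": {
  "targets": [0.25, 0.061, 0, 0, 0.5, 0.061, 0.3, 0, 0.5, 0.061, 0.6, 0, 0.5, 0.061, 0.9, 0, 0.5, 0.061, 0.95, 0, 0.5, 0.061, 0.95, 0, 0.5, 0.061, 0.95, 0, 0.5, 0.061, 0.95, 0, 0.5, 0.061, 0.95, 0]
}}

```text
clock: 46.2
tool_pos: [575.7, 66.8, 97.7]
eef_rot: [-3.142, -0.004, -0.0]
force: [0.0, 0.1, -0.8]
grip_width: 19.0
finger_force: 30.0
```

{"api": "jog_arm", "payload": {
  "targets": [0, 0, 0.03, 0, 0, 0, 0.06, 0, 0, 0, 0.09, 0, 0, 0, 0.12, 0, 0, 0, 0.14, 0, 0, 0, 0.168, 0, 0, 0, 0.168, 0, 0, 0, 0.168, 0]
}}

```text
clock: 47.0
tool_pos: [574.4, 66.7, 70.1]
eef_rot: [3.142, 0.0, 0.0]
force: [0.1, -0.6, -0.1]
grip_width: 19.0
finger_force: 30.0
```

{"api": "jog_arm", "payload": {
  "targets": [0, 0, 0.008, 0, 0, 0, 0.008, 0, 0, 0, 0.008, 0, 0, 0, 0.008, 0, 0, 0, -0.2, 0, 0, 0, -0.5, 0, 0, 0, -0.8, 0, 0, 0, -0.88, 0, 0, 0, -0.88, 0],
  "claw": 0.2
}}

```text
clock: 47.9
tool_pos: [575.7, 67.0, 204.7]
eef_rot: [-3.141, -0.005, -0.0]
force: [-0.2, 1.1, -0.2]
grip_width: 34.5
finger_force: 0.0
```

{"api": "jog_arm", "payload": {
  "targets": [-0.2, -0.3, 0, 0, -0.4, -0.6, 0, 0, -0.6, -0.9, 0, 0, -0.73, -0.95, 0, 0, -0.73, -0.95, 0, 0]
}}

```text
clock: 48.4
tool_pos: [459.8, 212.3, 200.5]
eef_rot: [3.141, 0.004, 0.009]
force: [0.0, 0.9, -0.6]
grip_width: 34.9
finger_force: 0.0
```

{"api": "jog_arm", "payload": {
  "targets": [-0.2, -0.3, 0, 0, -0.4, -0.6, 0, 0, -0.6, -0.9, 0, 0, -0.73, -0.95, 0, 0, -0.73, -0.95, 0, 0, -0.73, -0.95, 0, 0, -0.73, -0.95, 0, 0, -0.73, -0.95, 0, 0, -0.73, -0.95, 0, 0],
  "claw": 0.1
}}

```text
clock: 49.3
tool_pos: [356.7, 350.4, 201.8]
eef_rot: [3.141, 0.0, -0.003]
force: [0.1, -0.6, 0.3]
grip_width: 39.4
finger_force: 0.0
```

```bash
python3 - <<'E'
import meas; meas.run('w15')
from h import *
p,d,i=shot('top')
for ce,s,m in blobs(p,'blue',10): print(ce.round(1),s[4],pt(i,*ce,np.median(d[m])).round(1))
E
```

```text
49.3 [356.67 350.36 201.82] [ 3.141e+00  3.000e-04 -3.200e-03]
knob [331. 103.] top 44.2 [428.3 341.6] 124
die [325.4 309.4] [50.3 49.4] 27.7 circ 325.1 309.3 34.5 (328, 174, 63, 62)
die [342.3 478.5] [72.1 72.7] 39.8 circ 342.1 478.4 36.9 (159, 154, 73, 70)
die [428.3 341.6] [52.8 52.7] 42.6 circ 428.4 341.7 26.7 (301, 73, 56, 58)
die [454.3 558.6] [50.3 84.6] 38.6 circ 448.9 553.7 44.5 (59, 58, 90, 56)
die [478.4 467.8] [20.  90.8] 18.9 circ 478.1 467.8 45.5 (150, 20, 91, 52)
[444.4  77.4] 2211 [ 884.1 -417.1   19.4]
[417.   77.9] 18 [ 888.8 -331.     4.5]
[293.4 161.7] 27 [573.1  66.5  80.3]
[319.9 164.2] 25 [566.9 -12.5  79.4]
[290.6 187.7] 27 [494.   72.6  80.1]
[455.5 203.1] 35 [ 463.1 -427.4   33.5]
[202.4 210. ] 23 [429.3 338.8  43.1]
```

{"api": "jog_arm", "payload": {
  "targets": [0.25, 0.068, 0.3, 0, 0.486, 0.068, 0.6, 0, 0.486, 0.068, 0.615, 0, 0.486, 0.068, 0.615, 0, 0.486, 0.068, 0.615, 0, 0.486, 0.068, 0.615, 0]
}}

```text
clock: 50.0
tool_pos: [427.9, 342.5, 111.4]
eef_rot: [-3.14, -0.001, 0.001]
force: [-0.3, 0.7, -0.7]
grip_width: 38.7
finger_force: 0.0
```

{"api": "jog_arm", "payload": {
  "targets": [0, 0, 0.25, 0, 0, 0, 0.5, 0, 0, 0, 0.515, 0, 0, 0, 0.515, 0, 0, 0, 0.515, 0, 0, 0, 0.515, 0, 0, 0, 0.515, 0]
}}

```text
clock: 50.7
tool_pos: [429.1, 342.0, 34.1]
eef_rot: [-3.14, -0.002, -0.0]
force: [0.4, 0.4, 0.7]
grip_width: 39.1
finger_force: 0.0
```

{"api": "jog_arm", "payload": {
  "targets": [0, 0, 0, 0, 0, 0, 0, 0, 0, 0, 0, 0, 0, 0, 0, 0, 0, 0, 0, 0, 0, 0, 0, 0, 0, 0, 0, 0],
  "claw": 1
}}

```text
clock: 51.4
tool_pos: [428.4, 341.4, 32.7]
eef_rot: [3.142, -0.0, -0.0]
force: [-0.2, -1.2, 1.9]
grip_width: 19.3
finger_force: 30.0
```

{"api": "jog_arm", "payload": {
  "targets": [0, 0, -0.3, 0, 0, 0, -0.6, 0, 0.03, 0.3, -0.9, 0, 0.05, 0.6, -1, 0, 0.05, 0.9, -1, 0, 0.05, 0.9, -1, 0]
}}

```text
clock: 52.0
tool_pos: [436.4, 199.3, 182.8]
eef_rot: [3.137, -0.0, -0.009]
force: [0.7, 0.2, -1.2]
grip_width: 19.4
finger_force: 30.0
```

{"api": "jog_arm", "payload": {
  "targets": [0, 0.3, -0.2, 0, 0, 0.6, -0.37, 0, 0, 0.9, -0.37, 0, 0, 0.9, -0.37, 0]
}}

```text
clock: 52.4
tool_pos: [435.9, 64.7, 238.4]
eef_rot: [3.138, -0.0, -0.011]
force: [-0.1, 0.2, -1.1]
grip_width: 19.3
finger_force: 30.0
```

{"api": "jog_arm", "payload": {
  "targets": [0, 0.3, 0, 0, 0, 0.46, 0, 0, 0, 0.46, 0, 0, 0, 0.46, 0, 0, 0, 0.46, 0, 0, 0, 0.46, 0, 0, 0, 0.46, 0, 0, 0, 0.46, 0, 0, 0, 0.46, 0, 0]
}}

```text
clock: 53.3
tool_pos: [435.8, 2.7, 238.2]
eef_rot: [3.142, -0.0, 0.001]
force: [0.4, 0.2, -1.0]
grip_width: 19.2
finger_force: 30.0
```

```bash
python3 - <<'E'
import meas; meas.run('w16')
E
```

```text
53.3 [435.82   2.72 238.2 ] [ 3.1416e+00 -1.0000e-04  5.0000e-04]
hole [329.6 122. ] [489.   -6.9  46.5] [57.3 57.3] 45.0 (301, 93, 58, 59)
lug 3082.0 [523.4 -79.9  46.5]
lug 123.5 [522.8 -78.   46.5]
knob [245.  20.] top 80.1 [574.3  66.1] 495
knob [338.  27.] top 80.2 [568.5 -12.7] 478
knob [243. 116.] top 80.3 [495.1  71.8] 395
knob [320. 252.] top 249.6 [444.    2.4] 162
die [338.  303.1] [30.5 35.7] 27.8 circ 338.4 302.1 21.4 (51, 233, 37, 22)
```

All three placed knobs stand at 80 mm, so they are seated. The last pocket is at (330,122).

{"api": "jog_arm", "payload": {
  "targets": [0.2, 0.064, 0, 0, 0.355, 0.064, 0.3, 0, 0.355, 0.064, 0.6, 0, 0.355, 0.064, 0.9, 0, 0.355, 0.064, 0.95, 0, 0.355, 0.064, 0.95, 0, 0.355, 0.064, 0.95, 0, 0.355, 0.064, 0.95, 0, 0.355, 0.064, 0.95, 0]
}}

```text
clock: 54.25
tool_pos: [490.4, -7.2, 97.6]
eef_rot: [3.141, -0.004, -0.0]
force: [-1.1, 0.1, -1.1]
grip_width: 19.5
finger_force: 30.0
```

{"api": "jog_arm", "payload": {
  "targets": [0, 0, 0.03, 0, 0, 0, 0.06, 0, 0, 0, 0.09, 0, 0, 0, 0.12, 0, 0, 0, 0.14, 0, 0, 0, 0.168, 0, 0, 0, 0.168, 0, 0, 0, 0.168, 0]
}}

```text
clock: 55.05
tool_pos: [489.0, -7.1, 70.4]
eef_rot: [3.142, 0.0, 0.0]
force: [0.6, -0.6, -1.0]
grip_width: 19.2
finger_force: 30.0
```

{"api": "jog_arm", "payload": {
  "targets": [0, 0, 0.008, 0, 0, 0, 0.008, 0, 0, 0, 0.008, 0, 0, 0, 0.008, 0, 0, 0, -0.2, 0, 0, 0, -0.5, 0, -0.2, 0, -0.8, 0, -0.36, -0.1, -1, 0, -0.36, -0.1, -1, 0, -0.36, -0.1, -1, 0, -0.36, -0.1, -1, 0, -0.36, -0.1, -1, 0],
  "claw": 0.2
}}

```text
clock: 56.25
tool_pos: [434.9, 7.4, 219.1]
eef_rot: [-3.141, 0.003, -0.001]
force: [0.8, -0.5, -0.5]
grip_width: 34.5
finger_force: 0.0
```

```bash
python3 - <<'E'
import meas; meas.run('w17')
from h import *
p,d,i=shot('top')
for c in('blue','red'):
  for ce,s,m in blobs(p,c,10): print(c,ce.round(1),s[4],pt(i,*ce,np.median(d[m])).round(1))
z=np.load('pics/w17.npz'); p,d=z['p'],z['d']; i=env.camera_info('wrist'); i['pose']=z['pose']
X=cloud(i,d); m=(abs(X[...,0]-531)<20)&(abs(X[...,1]-30)<20)&(X[...,2]>88)
print('handle top',X[m][:,2].max(),((X[m].max(0)+X[m].min(0))/2).round(1),m.sum())
E
```

```text
56.25 [434.9    7.37 219.14] [-3.1414e+00  2.7000e-03 -8.0000e-04]
lug 3500.0 [523.5 -79.8  46.5]
lug 144.5 [523.2 -78.   46.5]
knob [246.  13.] top 80.2 [572.9  66. ] 516
knob [345.  20.] top 80.1 [568.6 -12.8] 557
knob [244. 115.] top 80.2 [495.3  71.8] 454
knob [338. 123.] top 80.4 [489.6  -7.8] 435
blue [444.6  77.3] 2177 [ 884.3 -417.7   19.5]
blue [455.5 203.4] 36 [ 462.  -427.3   33.6]
red [281.7  74.1] 75 [8.977e+02 1.204e+02 5.000e-01]
red [329.5  73. ] 78 [903.5 -39.4   1.5]
red [377.5  76.3] 89 [ 893.9 -199.7    2.1]
red [473.1  76.8] 90 [ 897.4 -519.5    1.6]
red [231.8 141. ] 173 [636.7 254.9  74.1]
red [402.5 150.3] 44 [ 623.4 -266.4   48.4]
red [429.1 154.4] 46 [ 611.6 -348.3   47.7]
red [400.4 174.9] 44 [ 545.5 -258.3   47.7]
handle top 92.50708396744926 [531.2  30.3  90.3] 434
```

View pics/w17.png

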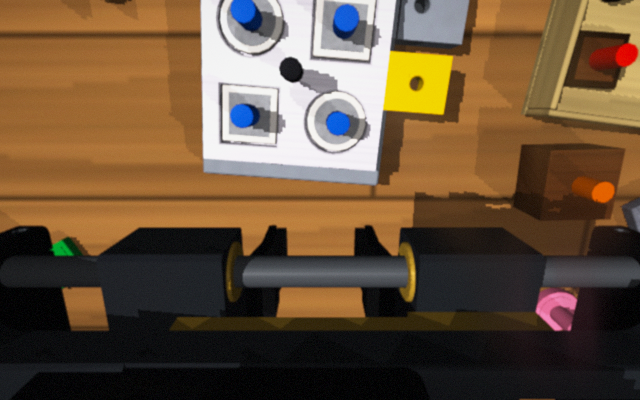

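All four fresh dies are seated (knob tops about 80 mm) and the three worn dies are in the crate. Now I grip the handle at (291,70).

{"api": "jog_arm", "payload": {
  "targets": [0.3, -0.1, 0.3, 0.0244, 0.644, -0.148, 0.6, 0.0244, 0.644, -0.148, 0.6, 0.0244, 0.644, -0.148, 0.6, 0.0244, 0.644, -0.148, 0.6, 0.0244, 0.644, -0.148, 0.6, 0.0244, 0.644, -0.148, 0.7, 0.0244, 0.644, -0.148, 0.85, 0.0244, 0.644, -0.148, 0.95, 0.0244, 0.644, -0.148, 0.95, 0.0244, 0.644, -0.148, 0.95, 0.0244, 0.644, -0.148, 0.95, 0.0244]
}}

```text
clock: 57.55
tool_pos: [532.4, 30.0, 79.5]
eef_rot: [-3.141, -0.003, -0.077]
force: [-0.4, 0.1, 0.4]
grip_width: 34.4
finger_force: 0.0
```

{"api": "jog_arm", "payload": {
  "targets": [0, 0, 0, 0, 0, 0, 0, 0, 0, 0, 0, 0, 0, 0, 0, 0, 0, 0, 0, 0, 0, 0, 0, 0, 0, 0, 0, 0],
  "claw": 1
}}

```text
clock: 58.25
tool_pos: [532.0, 30.6, 78.4]
eef_rot: [-3.141, -0.001, -0.076]
force: [-1.4, 2.5, 5.3]
grip_width: 17.1
finger_force: 30.0
```

{"api": "jog_arm", "payload": {
  "targets": [0.04, 0, 0, 0, 0.08, 0, 0, 0, 0.12, 0, 0, 0, 0.16, 0, 0, 0, 0.2, 0, 0, 0, 0.24, 0, 0, 0, 0.28, 0, 0, 0, 0.32, 0, 0, 0, 0.36, 0, 0, 0, 0.4, 0, 0, 0, 0.43, 0, 0, 0, 0.445, 0, 0, 0]
}}

```text
clock: 59.45
tool_pos: [597.7, 25.6, 78.4]
eef_rot: [-3.141, 0.002, -0.076]
force: [-3.9, 2.2, 7.8]
grip_width: 17.1
finger_force: 30.0
```

{"api": "jog_arm", "payload": {
  "targets": [0.007, 0, 0, 0, 0.013, 0, 0, 0, 0.013, 0, 0, 0, 0.013, 0, 0, 0, 0.013, 0, 0, 0]
}}

```text
clock: 59.95
tool_pos: [599.5, 25.5, 78.4]
eef_rot: [-3.141, 0.002, -0.076]
force: [-3.4, 1.9, 7.3]
grip_width: 16.8
finger_force: 30.0
```

{"api": "jog_arm", "payload": {
  "targets": [0.005, 0, 0, 0, 0.01, 0, 0, 0, 0.015, 0, 0, 0, 0.018, 0, 0, 0, 0.018, 0, 0, 0, 0.018, 0, 0, 0]
}}

```text
clock: 60.55
tool_pos: [600.7, 25.4, 78.4]
eef_rot: [3.141, 0.005, -0.076]
force: [-7.4, 4.0, 10.9]
grip_width: 17.1
finger_force: 30.0
```

{"api": "jog_arm", "payload": {
  "targets": [0.007, 0, 0, 0, 0.014, 0, 0, 0, 0.014, 0, 0, 0, 0.014, 0, 0, 0, 0.014, 0, 0, 0]
}}

```text
clock: 61.05
tool_pos: [600.8, 25.4, 78.3]
eef_rot: [3.14, 0.009, -0.076]
force: [-11.2, 2.5, 16.4]
grip_width: 17.1
finger_force: 30.0
```

{"api": "jog_arm", "payload": {
  "targets": [-0.02, 0, 0, 0, -0.02, 0, 0, 0, -0.02, 0, 0, 0, -0.02, 0, 0, 0]
}}

```text
clock: 61.45
tool_pos: [600.6, 25.4, 78.4]
eef_rot: [3.142, 0.003, -0.076]
force: [-5.0, 1.8, 8.7]
grip_width: 17.0
finger_force: 30.0
```

{"api": "jog_arm", "payload": {
  "targets": [0, 0, 0, 0, 0, 0, 0, 0, 0, 0, 0, 0, 0, 0, -0.2, 0, 0, 0, -0.5, 0, 0, 0, -0.8, 0, 0, 0, -1, -0.0244, 0, 0, -1, -0.0244, 0, 0, -1, -0.0244, 0, 0, -1, -0.0244],
  "claw": 0.2
}}

```text
clock: 62.45
tool_pos: [601.0, 24.0, 226.2]
eef_rot: [3.141, 0.003, -0.001]
force: [0.4, -0.3, -0.5]
grip_width: 35.2
finger_force: 0.0
```

{"api": "jog_arm", "payload": {
  "targets": [-0.2, 0.2, 0, 0, -0.4, 0.5, 0, 0, -0.55, 0.67, 0, 0, -0.55, 0.67, 0, 0, -0.55, 0.67, 0, 0, -0.55, 0.67, 0, 0, -0.55, 0.67, 0, 0, -0.55, 0.67, 0, 0, -0.55, 0.67, 0, 0, -0.55, 0.67, 0, 0]
}}

```text
clock: 63.45
tool_pos: [519.6, -75.5, 227.9]
eef_rot: [-3.141, 0.0, 0.001]
force: [0.0, 0.5, 0.3]
grip_width: 34.9
finger_force: 0.0
```

```bash
python3 - <<'E'
import meas; meas.run('w18')
from h import *
z=np.load('pics/w18.npz'); p,d=z['p'],z['d']; i=env.camera_info('wrist'); i['pose']=z['pose']
X=cloud(i,d)
for ce,s,m in blobs(p,'orange',60): 
    t=m&(X[...,2]>70); q=X[t]; print('pin',ce,((q.max(0)+q.min(0))/2).round(1),np.median(q[:,2]))
cv2.imwrite('pics/c18.png',cv2.resize(p[20:180,200:420,::-1],None,fx=3,fy=3))
E
```

```text
63.45 [519.63 -75.48 227.92] [-3.1415e+00  0.0000e+00  6.0000e-04]
lug 3157.5 [591.8 -85.1  46.5]
lug 157.5 [591.3 -84.4  46.5]
knob [150.  35.] top 80.4 [642.9  60.6] 488
knob [252.  45.] top 80.2 [637.2 -18.5] 499
knob [160. 135.] top 80.2 [563.4  66.2] 416
knob [250. 141.] top 80.3 [558.  -13.3] 405
knob [632. 216.] top 22.9 [ 465.4 -425.6] 89
```

View pics/c18.png

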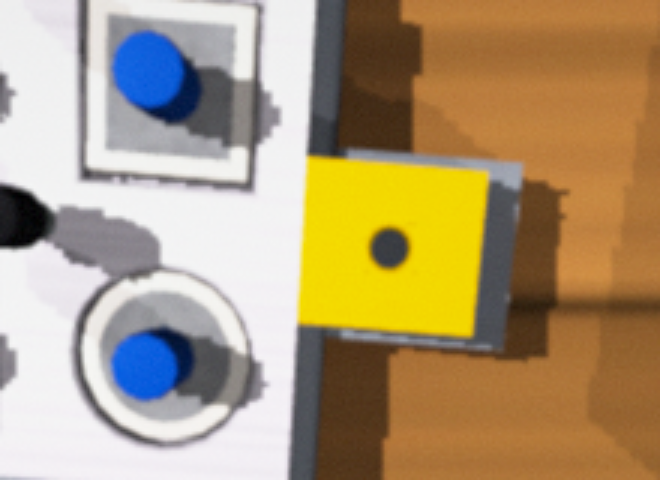

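The lug hole shows at about (330,102) in the frame, centred over the bed tab. The carrier is home, with all four dies still in it. Next I look at the pin.

{"api": "jog_arm", "payload": {
  "targets": [-0.2, 0.2, 0, 0, -0.4, 0.4, -0.05, 0, -0.52, 0.53, -0.09, 0, -0.52, 0.53, -0.09, 0],
  "claw": 0.1
}}

```text
clock: 63.9
tool_pos: [439.4, -158.8, 242.2]
eef_rot: [3.139, -0.0, -0.007]
force: [-0.5, 0.1, 0.7]
grip_width: 38.8
finger_force: 0.0
```

{"api": "jog_arm", "payload": {
  "targets": [-0.2, 0.2, 0, 0, -0.4, 0.4, -0.05, 0, -0.5, 0.53, -0.09, 0, -0.5, 0.53, -0.09, 0, -0.5, 0.53, -0.09, 0, -0.5, 0.53, -0.09, 0, -0.5, 0.53, -0.09, 0, -0.5, 0.53, -0.09, 0, -0.5, 0.53, -0.09, 0, -0.5, 0.53, -0.09, 0, -0.5, 0.53, -0.09, 0]
}}

```text
clock: 65.0
tool_pos: [366.5, -234.8, 255.0]
eef_rot: [3.142, -0.0, 0.0]
force: [-0.7, -0.0, 0.0]
grip_width: 39.4
finger_force: 0.0
```

```bash
python3 - <<'E'
from h import *
o=env.observe(); print(o['clock'],o['tool_pos'].round(2),o['eef_rot'].round(4))
p,d,i=shot('wrist','w19'); X=cloud(i,d)
t=(X[...,2]>68)&(X[...,2]<80)&(abs(X[...,0]-429)<20)&(abs(X[...,1]+245)<20)
q=X[t]; print('pin',t.sum(),np.median(q[:,2]),q.mean(0).round(1),((q.max(0)+q.min(0))/2).round(1),(q.max(0)-q.min(0)).round(1))
v,u=np.nonzero(t); print(u.mean(),v.mean(),plane(i,u.mean(),v.mean(),73.5).round(2))
for ce,s,m in blobs(p,'orange',60): print(ce,s)
cv2.imwrite('pics/c19.png',cv2.resize(p[40:200,200:420,::-1],None,fx=3,fy=3))
E
```

```text
65.0 [ 366.54 -234.8   254.97] [ 3.1416e+00 -1.0000e-04  1.0000e-04]
pin 351 73.53525399317368 [ 428.7 -245.3   73.5] [ 428.8 -245.3   73.7] [19.3 18.9  4.9]
331.019943019943 112.71509971509971 [ 428.75 -245.34   73.5 ]
[607.12916667  65.0875    ] [583  58  57  22 240]
[615.276  92.04 ] [585  84  55  33 250]
[330.2815534  113.47572816] [319 101  24  25 103]
[569.47988077 159.48584203] [550 111  83  75 671]
```

View pics/c19.png

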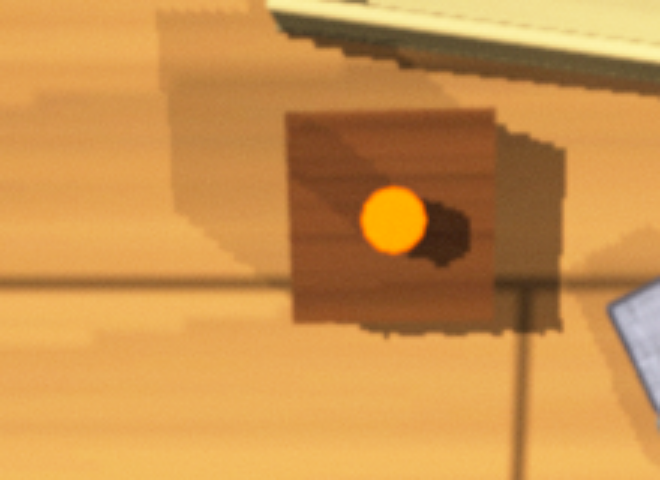

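The orange pin head is at (331,113), alone in its dark stand. I grip the head.

{"api": "jog_arm", "payload": {
  "targets": [0.2, 0.07, 0.3, 0, 0.415, 0.07, 0.6, 0, 0.415, 0.07, 0.8, 0, 0.415, 0.07, 0.8, 0, 0.415, 0.07, 0.8, 0, 0.415, 0.07, 0.8, 0]
}}

```text
clock: 65.65
tool_pos: [429.3, -246.1, 136.9]
eef_rot: [3.14, -0.003, -0.001]
force: [-0.9, 0.2, -0.1]
grip_width: 39.2
finger_force: 0.0
```

{"api": "jog_arm", "payload": {
  "targets": [0, 0, 0.2, 0, 0, 0, 0.35, 0, 0, 0, 0.44, 0, 0, 0, 0.44, 0, 0, 0, 0.44, 0, 0, 0, 0.44, 0, 0, 0, 0.44, 0]
}}

```text
clock: 66.35
tool_pos: [429.5, -245.9, 70.4]
eef_rot: [3.14, -0.002, -0.0]
force: [-0.6, 0.2, -0.8]
grip_width: 39.3
finger_force: 0.0
```

{"api": "jog_arm", "payload": {
  "targets": [0, 0, 0, 0, 0, 0, 0, 0, 0, 0, 0, 0, 0, 0, 0, 0, 0, 0, 0, 0, 0, 0, 0, 0, 0, 0, 0, 0],
  "claw": 1
}}

```text
clock: 67.05
tool_pos: [428.8, -245.4, 69.1]
eef_rot: [3.142, -0.0, -0.0]
force: [-1.0, 0.2, 0.9]
grip_width: 18.1
finger_force: 30.0
```

{"api": "jog_arm", "payload": {
  "targets": [0, 0, -0.3, 0, 0, 0, -0.54, 0, 0.2, -0.2, -0.54, 0, 0.4, -0.4, -0.54, 0, 0.54, -0.54, -0.54, 0, 0.54, -0.54, -0.54, 0]
}}

```text
clock: 67.65
tool_pos: [512.8, -159.8, 150.1]
eef_rot: [-3.139, -0.003, 0.007]
force: [0.9, 0.6, -0.8]
grip_width: 18.5
finger_force: 30.0
```

{"api": "jog_arm", "payload": {
  "targets": [0.2, -0.2, 0, 0, 0.4, -0.4, 0, 0, 0.543, -0.533, 0, 0, 0.543, -0.533, 0, 0, 0.543, -0.533, 0.1, 0, 0.543, -0.533, 0.2, 0, 0.543, -0.533, 0.25, 0, 0.543, -0.533, 0.25, 0, 0.543, -0.533, 0.25, 0, 0.543, -0.533, 0.25, 0, 0.543, -0.533, 0.25, 0, 0.543, -0.533, 0.25, 0]
}}

```text
clock: 68.85
tool_pos: [591.4, -84.5, 113.0]
eef_rot: [3.141, -0.001, -0.0]
force: [0.6, 0.1, -0.7]
grip_width: 18.4
finger_force: 30.0
```

```bash
python3 - <<'E'
from h import *
o=env.observe(); print(o['clock'],o['tool_pos'].round(2),o['eef_rot'].round(4),o['force'])
p,d,i=shot('side','s1'); cv2.imwrite('pics/s1.png',cv2.resize(p[130:290,260:480,::-1],None,fx=3,fy=3))
E
```

```text
68.85 [591.44 -84.46 113.02] [ 3.1414e+00 -1.0000e-03 -0.0000e+00] [ 0.64402707  0.14440486 -0.70198422]
```

View pics/s1.png

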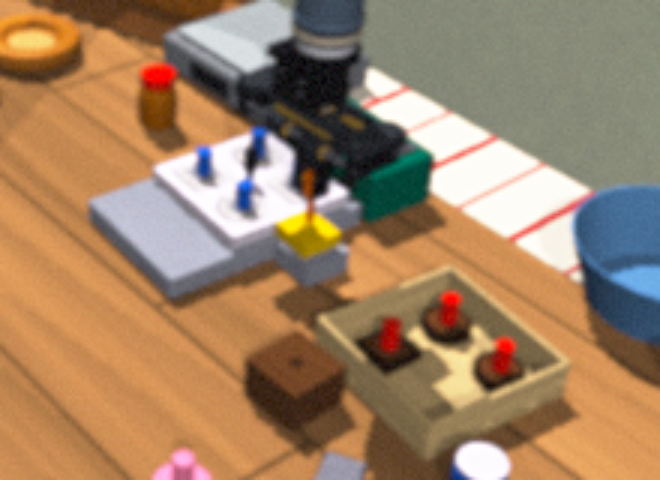

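The pin hangs upright over the yellow lug. I lower it in steps.

{"api": "jog_arm", "payload": {
  "targets": [0, 0, 0.03, 0, 0, 0, 0.06, 0, 0, 0, 0.08, 0, 0, 0, 0.1, 0, 0, 0, 0.12, 0, 0, 0, 0.14, 0, 0, 0, 0.14, 0]
}}

```text
clock: 69.6
tool_pos: [590.9, -84.4, 91.0]
eef_rot: [-3.142, 0.001, -0.0]
force: [-0.4, 0.2, -1.1]
grip_width: 18.5
finger_force: 30.0
```

{"api": "jog_arm", "payload": {
  "targets": [0, 0, 0.025, 0, 0, 0, 0.05, 0, 0, 0, 0.075, 0, 0, 0, 0.1, 0, 0, 0, 0.125, 0, 0, 0, 0.147, 0, 0, 0, 0.147, 0, 0, 0, 0.147, 0]
}}

```text
clock: 70.4
tool_pos: [591.2, -84.4, 69.4]
eef_rot: [3.142, -0.0, -0.0]
force: [-0.3, 1.0, -0.6]
grip_width: 18.6
finger_force: 30.0
```

Tip depth is about 37 mm and there is no contact force. I release, back off and check.

{"api": "jog_arm", "payload": {
  "targets": [0, 0, 0.004, 0, 0, 0, 0.004, 0, 0, 0, 0.004, 0, 0, 0, 0.004, 0, 0, 0, -0.2, 0, 0, 0, -0.5, 0, -0.2, 0, -0.9, 0, -0.48, -0.06, -1, 0, -0.48, -0.06, -1, 0, -0.48, -0.06, -1, 0, -0.48, -0.06, -1, 0, -0.48, -0.06, -1, 0],
  "claw": 0.2
}}

```text
clock: 71.6
tool_pos: [519.6, -75.6, 218.2]
eef_rot: [-3.141, 0.002, -0.0]
force: [-0.8, 0.3, -0.3]
grip_width: 34.8
finger_force: 0.0
```

```bash
python3 - <<'E'
import meas; meas.run('w20')
from h import *
z=np.load('pics/w20.npz'); p,d=z['p'],z['d']; i=env.camera_info('wrist'); i['pose']=z['pose']
X=cloud(i,d); t=(X[...,2]>60)&(X[...,2]<80)&(abs(X[...,0]-591)<18)&(abs(X[...,1]+84)<18)
q=X[t]; print('pin',t.sum(),np.percentile(q[:,2],[10,50,90]),((q.max(0)+q.min(0))/2).round(1))
p,d,i=shot('top','t2')
for ce,s,m in blobs(p,'red',10): print(ce.round(1),s[4],pt(i,*ce,np.median(d[m])).round(1))
print(env.observe()['joint_velocities'].round(3))
E
```

```text
71.6 [519.58 -75.57 218.17] [-3.1411e+00  1.6000e-03 -2.0000e-04]
lug 3359.0 [591.9 -85.   46.5]
lug 551.0 [592.  -86.   46.5]
knob [144.  32.] top 80.2 [643.1  60.9] 523
knob [249.  42.] top 80.1 [637.1 -18.1] 537
knob [155. 135.] top 80.1 [563.7  66.5] 449
knob [247. 142.] top 80.3 [558. -13.] 433
knob [635. 219.] top 14.2 [ 464.6 -426.4] 79
pin 449 [71.57648909 72.53786505 73.41195465] [592.2 -85.3  72.5]
[281.7  73.8] 76 [8.986e+02 1.204e+02 7.000e-01]
[329.5  73.3] 79 [902.5 -39.4   1.6]
[377.5  76.2] 89 [ 894.2 -199.8    1.7]
[473.1  76.8] 90 [ 897.  -519.3    2.3]
[231.8 141.1] 173 [636.2 254.7  74.5]
[402.3 150.4] 48 [ 622.9 -265.7   49.2]
[429.  154.5] 46 [ 611.3 -348.1   47.8]
[400.4 174.7] 51 [ 545.9 -258.3   47.8]
[ 0.    -0.006 -0.002  0.002 -0.001  0.002  0.002]
```

The pin head top is at 72.5 mm, so the head rests on the lug. Everything is released and at rest.

```bash
python3 -c "
from cell import env
print(env.job_done())"
```

```text
the job is handed in; nothing more can be done
None
```

I've handed the job in after about 72 s on the clock, but the cell returned no verdict: my last measurements show the three worn dies in the crate, the four fresh dies seated, the carrier about 69 mm along its 70 mm travel at its stop, and the pin locked with its head on the lug.

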